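# Lock out the mixer drive and grease its tilted nipple

## Task

Lock out the mixer drive: take the key from its stand, push it fully into the barrel of the lock box, turn it clockwise to the stop, and leave it there. Then take the greaser by its grip, press it squarely onto the gearbox's tilted grease nipple until it snaps over and sits fully home, and finish while still holding it pressed there against the spring. Do not knock over or push away the jars, bottle, tip box or beaker.

Things in the scene. Friction and masses are not known exactly. Their poses are not given: they have to be found in the camera images.
- greaser_grip (a point): Cartridge greaser, a loose bare-metal hand tool (0.2-0.4 kg), 108 mm tall, upright on the bench, open nose down. This point: on its axis, 65 mm above the mouth; z along the axis away from the mouth, x and y square to the grip's flats. Square grip 26 x 26 mm from 40 to 100 mm above the mouth, above a round shoulder 43 mm wide, whose top is at 40 mm: fingertips may push on it.
- greaser_mouth (a point): Centre of the open mouth of the greaser's nose (its lowest plane), axes as for the grip. The nose is octagonal, 40 mm across flats. Inside: a lip with a 20 mm bore, 5 mm thick, then a cavity 28 mm wide; its ceiling is 27 mm above the mouth.
- greaser: The greaser as a body; origin at the centre of the mouth, z along its axis away from the mouth. It fits the nipple at any turn about this axis.
- nipple_base (a point): Nipple on the fixed gearbox (grey box, white motor behind). This point: centre of its flange face (52 mm wide, 115 mm above the bench); z is the nipple's axis, leaning 30 deg towards the robot's side; y is level. Stem 16 mm wide, 26 long, tapered end. Two sprung balls 12 mm up it stand out 4 mm; the greaser's lip snaps over them (about 10 N), then its mouth sits on the flange.
- plunger (a joint): Spring plunger, 10 mm wide, standing 8 mm out of the nipple's end (34 mm above the flange): how far it is pressed in, m. 0 free, 0.007 with the greaser fully home on the flange. It pushes back with 6 N at first touch, 10 N when home; let go, it pushes the greaser back some 4 mm, no longer home.
- key_bow (a point): Steel key, loose, 64 mm tall, upright in its stand. This point: centre of its flat bow, 32 mm wide (x), 10 thick (y), 38 high. z points up from blade to bow; a half turn about z gives the same key. Below the bow a collar 24 x 14 mm, 6 high; below that a blade 16 mm (x) by 6 mm (y), 20 long (last 4 mm: 12 x 4), tip 45 mm below this point.
- key_collar (a point): Middle of the underside of the key's collar, 25 mm below the centre of the bow, where the blade begins; it rests on the face of what the blade is pushed into.
- barrel_mouth (a point): Key barrel, a round steel barrel 49 mm wide on top of the grey lock box. This point: centre of its slot, in its upper face, 83 mm above the bench. The slot is 20 mm along x, 9 mm along y, 24 mm deep; these axes turn with the barrel; z is up. A fully inserted key has its collar on this face.
- barrel (a joint): Turn of the key barrel, rad, clockwise seen from above: 0 to 0.15 at the start, 1.2 at its stop. It stays where it is left and turns with about 0.05 N m.
- keystand: Fixed grey key stand, a block 60 mm (x) by 50 mm (y), 30 mm high, origin at the centre of its underside; the key's blade stands in the slot in its top, the collar resting on the top.
- lockbox: Fixed grey lock box under the barrel, 100 x 100 x 55 mm; origin at the centre of its underside, below the barrel's axis.
- jar_a_mid (a point): Bystander: a white jar with a red screw lid, 66 diameter, 76 high (mm); this point is on its axis about half-way up.
- jar_b_mid (a point): Bystander: a second such jar (mm); this point is on its axis about half-way up.
- jar_c_mid (a point): Bystander: a third such jar (mm); this point is on its axis about half-way up.
- tipbox_mid (a point): Bystander: a white pipette-tip box with a yellow lid, 80 x 110, 59 high (mm); this point is on its axis about half-way up.
- beaker_mid (a point): Bystander: a glass beaker, 72 diameter, 90 high (mm); this point is on its axis about half-way up.
- bottle_a: Bystander: a white bottle, 66 diameter, 165 high (mm); origin at the centre of its underside.

How it is judged (in metres and radians):
On the way, in this order (a step that is already met when the one before it is completed fails the run):
1. the key is fully in the barrel (horizontal distance between key_collar and barrel_mouth below 0.007 m and z of key_collar in the frame of barrel_mouth below 0.005 m), for 0.1 s.
2. the key has turned the barrel clockwise to its stop (all of step 1 and value of joint barrel above 1.05 rad), for 0.2 s.
3. the held greaser has snapped squarely home on the nipple (value of joint plunger above 0.0045 m and angle between the z axis of greaser_grip and the z axis of nipple_base, either way round below 0.14 rad and distance between greaser_mouth and nipple_base below 0.006 m and contact force between the fingers and greaser above 2 N), for 0.5 s.
At the end, for the whole second after the job is handed in: Fingers hold the greaser (over 2 N) home on the nipple: plunger in over 4.5 mm, mouth within 6 mm of the flange centre, axes within 0.14 rad; barrel past 1.05 rad; the key, let go, is in it (collar within 5 mm of the face, 7 mm of the centre) (all of step 2 and all of step 3 and not (contact force between the fingers and key above 0.1 N)); the arm keeps its last pose, push and grip.
It fails at once if the nipple's plunger is pressed before the drive is locked out (value of joint plunger above 0.003 m and value of joint barrel below 0.95 rad).
It fails at once if a jar, bottle, the tip box or the beaker is knocked over or pushed more than 40 mm away (distance of any of jar_a_mid, jar_b_mid, jar_c_mid, tipbox_mid, beaker_mid, bottle_a from where it was at the start of the episode above 0.04 m or angle between any of jar_a_mid, jar_b_mid, jar_c_mid, tipbox_mid, beaker_mid, bottle_a's own z axis and vertical above 0.5 rad).
It also fails if it takes over 70 s, if anything falls off the work surface, if the arm or the gripper's body presses on something with over 40 N, if the wrist force passes 120 N, or if a joint passes its speed limit or range.

## Robot

A 6-joint arm with a two-finger parallel gripper is mounted at the origin on the work surface. World frame = base frame: x ahead of the robot, y to its left, z up, the work surface at z = 0. Lengths are in mm, angles in rad, forces in N, time in s.
With the tool pointing down it reaches from about 400 to 925 mm from the base axis. Payload 3.4 kg.
Tool frame: the origin (TCP) lies at the very end of the fingers, on their centre line; the grasp point (between the pads) lies 19 mm behind it; z points along the fingers, y is the line along which they close (so a half turn about z gives the same grasp; the last joint's range is limited). The gripper opens to 85 mm and grips with 20 to 120 N. Pads are 22 mm wide; open, the fingers measure 114 mm over their backs; the gripper's body (76 mm by 85 mm) begins 54 mm behind the grasp point. The pads swing forward as they close: fully open they stand 13 mm farther back than shut.
Start: joints at [-1.202, 0.307, 1.506, -0, 1.328, -0.073], TCP at [246.349, -519.561, 231.305] pointing down, gripper open.
Joint ranges: [-3.12, 3.12], [-1.05, 2.28], [0.14, 2.33], [-1.42, 4.57], [0.1, 2.73], [-2.68, 2.68]. Speed limits (rad/s): [2.57, 2.57, 3.14, 3.14, 3.14, 3.14].

## Interface

Orientations are given as a 3x3 rotation matrix whose columns are the frame's x, y, z axes.
In Python, from plant import r gives the robot as it stands. The module is installed in compiled form; this text tells all that it offers.
- The arm moves only by the tool move_arm, never from a script. Its argument "moves" is a list of rows, each an object with "xyz": the shift along the tool's x, y, z in mm, a list of three; "roll": the turn about the tool's z in rad; "claw": the finger opening in mm, from 0 to 85.4. In form: [{"xyz": [dx, dy, dz], "roll": roll, "claw": claw}, ...]. A call has exactly 10 rows; each row shifts and turns the commanded pose from where the row before left it, along the tool's axes as they then stand; what a row does not reach is not made up. A row lasts 1/10 s, in which the tool goes at most 50 mm and 8.59 degrees, less where a joint would pass 70% of its speed; a pose out of reach is approached as far as the arm can. A call is refused whole if a number of a shift passes 50 or a number of a turn 0.15, either way. A call with a gripper value outside its range is refused whole. The fingers move at their own pace and stop on an object; "force" is the grip in N (left out, the last holds). Time passes only in rows, so rows that do not move let the fingers close, or fill a call up. It gives the time, the measured TCP pose, the force, the opening and the grip force at its end, in the units of the state.
- r.get_state(): the state, without advancing time (a new reading comes with each control period).
- r.camera(name): name is "side" or "top"; returns (picture, depth): 480x640x3 uint8, red, green, blue; 480x640 float32, mm along the optical axis (not along the pixel's ray), 0 where there is no reading.
- r.camera_info(name): a dict with "fx", "fy", "cx", "cy" (pixels), "extrinsics" (4x4, takes a point from world to camera coordinates). Camera axes: x right, y up, looking along -z (the intrinsics and any distortion apply to the point x, -y, -z); pixel columns grow to the right and rows downward; lengths in mm; the calibration is good to about 2 mm. A picture is of the moment at which its call begins. camera_info takes no time and is no camera call.
- r.hand_in(): hands the job in; it is judged then, once.
The state is a dict: "t": time; "qpos": joint angles; "qvel": joint speeds; "joint_torque": joint torques, N m; "position": TCP position; "eef_rot": TCP orientation; "force": force on the tool from outside, world axes, zero at the start; "moment": the same for the moment, N m; "opening": finger opening in mm; "gripper_force": force on a finger pad.
Only numpy, scipy, OpenCV 4.12 (cv2) and the standard library are available. Lean on these libraries where they do the work, as an engineer would, in place of code of your own. Each camera call takes 0.05 s, during which the arm holds its last target. There are 200 camera calls.

## Working session

There is one attempt and no reset: what is moved stays moved. The work goes in short steps, Python scripts to look and compute and a tool call to move; the robot and the scene stay as the last step left them, time stands still between calls to the robot, and variables do not carry over. Pictures are saved under pics/ and viewed, at most 10 in all, crops included, and the job is handed in when it is done.

Besides the shell and the picture viewer there is one more tool, called after "Request:" as a command line: name --argument value ..., lists and objects as JSON in quotes. move_arm: Moves the arm, as the interface text tells. Its arguments: {"type":"object","properties":{"moves":{"type":"array","items":{"type":"object","properties":{"xyz":{"type":"array","items":{"type":"number"}},"roll":{"type":"number"},"claw":{"type":"number"}}}},"force":{"type":"number"}},"required":["moves"]}

```bash
mkdir -p pics; cat > h.py <<'E'
import numpy as np,cv2
from plant import r
def snap(n,f):
    p,d=r.camera(n); cv2.imwrite(f'pics/{f}.png',p[:,:,::-1]); np.save(f'{f}_d.npy',d); return p,d
def world(n,d):
    i=r.camera_info(n);v,u=np.mgrid[0:480,0:640]
    c=np.stack([(u-i['cx'])/i['fx']*d,-(v-i['cy'])/i['fy']*d,-d,np.ones_like(d)],-1)
    return (c@np.linalg.inv(i['extrinsics']).T)[...,:3]
E
python3 - <<'E'
from h import *
for n in('top','side'):
    snap(n,n+'0'); print(n,{k:(v if not hasattr(v,'shape') else v.round(3).tolist()) for k,v in r.camera_info(n).items()})
print(r.get_state())
E
```

```text
top {'fx': 538.8193014360729, 'fy': 538.8193014360729, 'cx': 321.3740998300136, 'cy': 240.64316038826647, 'extrinsics': [[0.023, -1.0, -0.001, -30.656], [0.997, 0.023, 0.078, -569.65], [-0.078, -0.003, 0.997, -1264.452], [0.0, 0.0, 0.0, 1.0]]}
side {'fx': 570.4080962147128, 'fy': 570.4080962147128, 'cx': 325.59967722947357, 'cy': 240.11760103064321, 'extrinsics': [[0.974, 0.226, -0.015, -553.432], [-0.117, 0.561, 0.82, -25.925], [0.194, -0.797, 0.573, -1699.402], [0.0, 0.0, 0.0, 1.0]]}
{'t': 0.1, 'qpos': array([-1.20146487e+00,  3.07522823e-01,  1.50753208e+00,  2.79464332e-05,
        1.32841328e+00, -7.35202424e-02]), 'qvel': array([ 0.0002134 , -0.00202936, -0.00344056, -0.00073176, -0.00236905,
        0.00046174]), 'joint_torque': array([ 5.84970294e-04, -4.58528209e+01, -2.52609122e+01, -1.68033080e-04,
        5.57880179e-03,  1.18798454e-05]), 'position': array([ 246.1486641 , -518.96022164,  230.46307726]), 'eef_rot': array([[ 9.03536272e-01,  4.28511121e-01, -6.51752236e-04],
       [ 4.28511584e-01, -9.03534575e-01,  1.75885695e-03],
       [ 1.64809085e-04, -1.86847444e-03, -9.99998241e-01]]), 'force': array([ 0.06742869,  0.74996162, -0.77486302]), 'moment': array([-0.05350268, -0.03066786, -0.02389745]), 'gripper_force': 0.0, 'opening': 85.26805407034375}
```

View pics/top0.png

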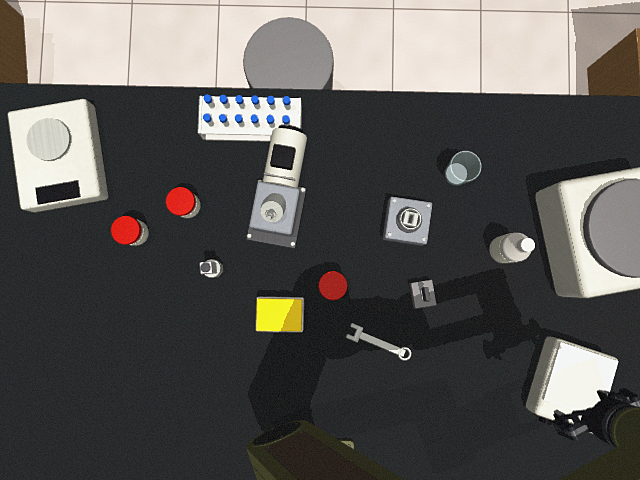

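View pics/side0.png

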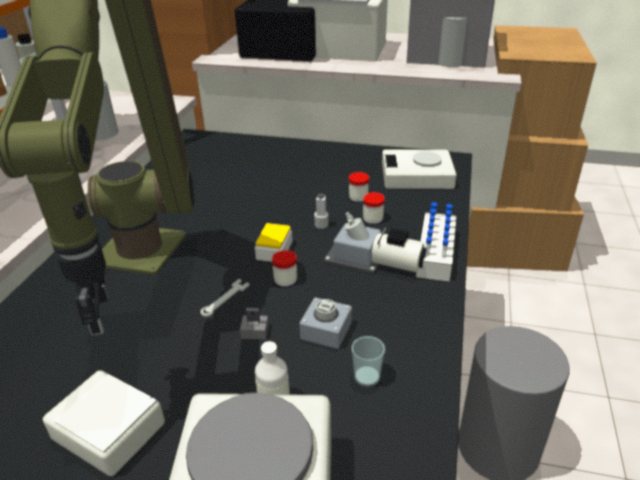

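Top view: key at (423,293), barrel (410,218), nipple (270,211), greaser (209,268), a jar at (333,286) and the tip box at (280,315). Next I'll take enlarged crops and depth.

```bash
cat > m.py <<'E'
from h import *
p=cv2.imread('pics/top0.png');d=np.load('top0_d.npy');W=world('top',d);np.save('W.npy',W)
def crop(u,v,s=30,k=6.6): 
    c=cv2.resize(p[v-s:v+s,u-s:u+s],(396,300) if 0 else (300,300),interpolation=cv2.INTER_CUBIC)
    for i in range(0,2*s,10): cv2.putText(c,str(u-s+i),(i*300//(2*s),10),0,.33,(0,255,0),1);cv2.putText(c,str(v-s+i),(0,i*300//(2*s)+4),0,.33,(0,255,0),1)
    return c
m=np.vstack([np.hstack([crop(423,293),crop(410,218)]),np.hstack([crop(209,268),crop(270,215,40)])])
cv2.imwrite('pics/m.png',m)
np.set_printoptions(precision=1,suppress=True,linewidth=220)
def blob(name,u,v,s,z0,z1):
    w=W[v-s:v+s,u-s:u+s].reshape(-1,3); w=w[(w[:,2]>z0)&(w[:,2]<z1)]
    if len(w)<4: print(name,len(w));return
    c=w.mean(0); rect=cv2.minAreaRect(w[:,:2].astype(np.float32)); print(name,len(w),c,'med',np.median(w,0),'rect',rect)
blob('key',423,293,25,45,90); blob('stand',423,293,25,20,40)
blob('barrel',410,218,25,75,92); blob('lockbox',410,218,40,45,62)
blob('greasertop',209,268,25,98,116); blob('greaser_sh',209,268,25,25,60)
blob('flange',270,211,25,100,160);blob('plunger',270,211,25,130,160)
for n,u,v in(('jarA',181,201),('jarB',127,230),('jarC',333,286),('tip',280,315),('beaker',462,168),('bottle',515,246)): print(n,W[v,u])
print(W[195:235:2,255:290:3,2].round(0))
print(W[281:306:1,412:436:2,2].round(0))
E
python3 m.py
```

```text
key 91 [ 450.7 -258.6   69.7] med [ 450.1 -258.1   73.2] rect ((450.2528381347656, -260.42041015625), (31.88658905029297, 11.154925346374512), 8.420055389404297)
stand 467 [ 450.  -258.2   30.7] med [ 449.6 -254.6   30.8] rect ((450.1652526855469, -260.3866271972656), (60.224430084228516, 51.364803314208984), 10.80135726928711)
barrel 256 [ 621.5 -218.6   82.4] med [ 621.6 -218.7   82.4] rect ((621.1052856445312, -218.88124084472656), (48.15461730957031, 45.92909622192383), 0.6198756694793701)
lockbox 1464 [ 619.9 -218.    56. ] med [ 617.9 -216.    56.1] rect ((621.8356323242188, -219.77430725097656), (100.68132781982422, 100.83460235595703), 82.47740936279297)
greasertop 121 [498.8 238.9 105.3] med [498.8 238.8 106.2] rect ((498.937255859375, 239.62039184570312), (24.914865493774414, 26.069713592529297), 7.240437030792236)
greaser_sh 122 [497.5 230.9  41. ] med [496.5 228.1  40.4] rect ((499.4658508300781, 235.63063049316406), (34.380760192871094, 40.46794128417969), 88.0264892578125)
flange 485 [630.9  92.8 119.2] med [630.6  92.3 118.7] rect ((633.2523803710938, 92.30162048339844
[... 3053 characters left out ...]
  77.   31.   30.   33.]
 [  11.   31.   30.   34.   32.   39.   52.   71.   75.   30.   32.   33.]
 [  11.   28.   31.   30.   29.   36.   56.   75.   71.   34.   32.   34.]
 [   8.   32.   30.   31.   33.   38.   54.   73.   74.   31.   29.   30.]
 [   5.   30.   30.   32.   31.   34.   52.   73.   77.   72.   30.   32.]
 [   9.   33.   33.   33.   28.   33.   31.   33.   31.   32.   29.   31.]
 [  -2.   30.   29.   32.   27.   30.   32.   36.   33.   29.   33.   28.]
 [   3.   27.   29.   30.   26.   29.   30.   27.   28.   28.   31.   29.]
 [  -2.   23.   32.   29.   28.   29.   33.   31.   30.   30.   33.   29.]
 [   2.   21.   31.   27.   33.   28.   31.   34.   31.   31.   31.    2.]]
```

View pics/m.png

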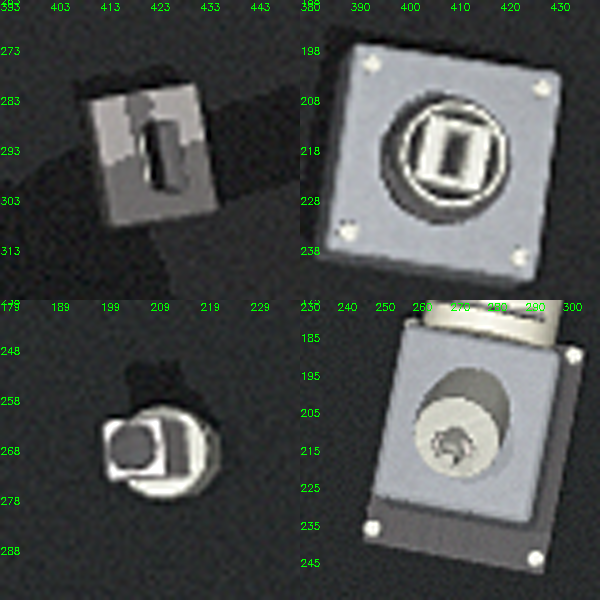

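The crops show the key slot and bow turned about +10°, with the bow centred at px (424,293). The barrel slot centre is at px (410,218), turned about -7°. The greaser top is at px (205,268), and the nipple tip is near (269,217) with the gearbox turned about -10°. I'll refine these briefly.

```bash
cat > f.py <<'E'
from h import *
from scipy.optimize import least_squares
np.set_printoptions(precision=2,suppress=True)
W=np.load('W.npy')
def pts(u,v,s,z0,z1):
    w=W[v-s:v+s,u-s:u+s].reshape(-1,3);return w[(w[:,2]>z0)&(w[:,2]<z1)]
k=pts(423,293,20,66,90);print('key',k.mean(0),cv2.minAreaRect(k[:,:2].astype('f4')))
b=pts(410,218,12,40,78);print('slot pts',len(b),b.mean(0))
p=pts(270,211,22,138,160);print('tip',len(p),p.mean(0),np.median(p,0))
f=pts(270,207,25,97,134); 
# plane with tilt 30deg: z=115-tan30*((x-bx)*lx+(y-by)*ly); unit l=(cos a,sin a)
g=lambda q:f[:,2]-(115-np.tan(np.pi/6)*(f[:,0]*np.cos(q[0])+f[:,1]*np.sin(q[0])-q[1]))
s=least_squares(g,[np.deg2rad(169),-600],loss='soft_l1',x_scale=[.1,10],f_scale=3)
print('flange lean deg',np.rad2deg(s.x[0]),'proj',s.x[1]); inl=abs(g(s.x))<6
print(inl.sum(),f[inl].mean(0),cv2.minAreaRect(f[inl][:,:2].astype('f4')))
w=pts(268,215,50,70,90);print('gearbox',w.mean(0),cv2.minAreaRect(w[(w[:,2]>74)&(w[:,2]<88)][:,:2].astype('f4')))
g=pts(209,268,22,95,120);print('gr',np.median(g,0),cv2.minAreaRect(g[:,:2].astype('f4')))
E
python3 f.py
cat > d.py <<'E'
import sys
from h import *
# d.py x y z yaw(tool x angle deg): needed roll, then shift in the tool axes after roll
st=r.get_state();R=st['eef_rot'];x,y,z,a=map(float,sys.argv[1:5]);np.set_printoptions(precision=2,suppress=True)
cur=np.degrees(np.arctan2(R[1,0],R[0,0]));roll=-np.radians((a-cur+180)%360-180)
c,s=np.cos(np.radians(a)),np.sin(np.radians(a));T=np.array([[c,s,0],[s,-c,0],[0,0,-1]])
print('t',st['t'],'pos',st['position'],'yaw',cur,'q',st['qpos'],'F',st['force'],'open',st['opening'],st['gripper_force'])
print('roll',roll,'shift',T.T@(np.array([x,y,z])-st['position']))
E
python3 d.py 450.3 -260 160 10
```

```text
key [ 450.62 -259.71   74.32] ((450.3363952636719, -260.6252136230469), (31.869407653808594, 10.667706489562988), 9.85366153717041)
slot pts 338 [ 626.82 -220.12   61.54]
tip 31 [612.68  96.73 143.71] [611.91  96.95 142.82]
flange lean deg 176.71368313011567 proj -619.8805695022871
317 [628.74  93.82 117.3 ] ((627.3358764648438, 94.96273803710938), (44.478981018066406, 51.790245056152344), 1.316511631011963)
gearbox [653.4   88.25  80.67] ((665.828857421875, 88.51226806640625), (99.90126037597656, 163.0773162841797), 80.66751861572266)
gr [498.84 238.43 105.37] ((499.1004638671875, 240.1307830810547), (26.102048873901367, 26.761476516723633), 6.426208019256592)
t 0.1 pos [ 246.15 -518.96  230.46] yaw 25.37313895107694 q [-1.2   0.31  1.51  0.    1.33 -0.07] F [ 0.07  0.75 -0.77] open 85.26805407034375 0.0
roll 0.2683118910628803 shift [ 246.02 -219.58   70.46]
```

Request:
move_arm --moves '[{"xyz": [0,0,0],"roll": 0.134,"claw": 50},{"xyz": [0,0,0],"roll": 0.134,"claw": 50},{"xyz": [30.7,-27.5,8.8],"roll": 0,"claw": 50},{"xyz": [30.7,-27.5,8.8],"roll": 0,"claw": 50},{"xyz": [30.7,-27.5,8.8],"roll": 0,"claw": 50},{"xyz": [30.7,-27.5,8.8],"roll": 0,"claw": 50},{"xyz": [30.7,-27.5,8.8],"roll": 0,"claw": 50},{"xyz": [30.7,-27.5,8.8],"roll": 0,"claw": 50},{"xyz": [30.7,-27.5,8.8],"roll": 0,"claw": 50},{"xyz": [30.7,-27.5,8.8],"roll": 0,"claw": 50}]'

```text
t: 1.1
position: [450.5, -258.6, 160.3]
eef_rot: [[0.985, 0.174, -0.0], [0.174, -0.985, 0.0], [-0.0, -0.0, -1.0]]
force: [-0.2, -0.6, 0.6]
opening: 49.8
gripper_force: 0.0
```

```bash
python3 d.py 450.4 -260.3 44 10
```

```text
t 1.1 pos [ 450.53 -258.6   160.3 ] yaw 10.011909579784144 q [-0.6   0.3   1.72 -0.    1.12  0.79] F [-0.19 -0.56  0.6 ] open 49.75504776654888 0.0
roll 0.0002078613797622912 shift [ -0.42   1.65 116.3 ]
```

Request:
move_arm --moves '[{"xyz": [0,0,0],"roll": 0,"claw": 40},{"xyz": [-0.4,1.6,20],"roll": 0,"claw": 40},{"xyz": [0,0,20],"roll": 0,"claw": 40},{"xyz": [0,0,20],"roll": 0,"claw": 40},{"xyz": [0,0,20],"roll": 0,"claw": 40},{"xyz": [0,0,20],"roll": 0,"claw": 40},{"xyz": [0,0,16],"roll": 0,"claw": 40},{"xyz": [0,0,0],"roll": 0,"claw": 40},{"xyz": [0,0,0],"roll": 0,"claw": 40},{"xyz": [0,0,0],"roll": 0,"claw": 40}]'

```text
t: 2.1
position: [450.3, -262.6, 45.7]
eef_rot: [[0.985, 0.174, 0.001], [0.174, -0.985, -0.001], [0.001, 0.001, -1.0]]
force: [0.3, 0.4, 0.7]
opening: 39.9
gripper_force: 0.0
```

```bash
python3 d.py 450.4 -260.3 44 10
```

```text
t 2.1 pos [ 450.27 -262.61   45.73] yaw 9.99717052910955 q [-0.61  0.45  1.85 -0.    0.84  0.79] F [0.32 0.41 0.68] open 39.93322122374906 0.0
roll -4.9383583127632916e-05 shift [ 0.53 -2.25  1.73]
```

Request:
move_arm --force 20 --moves '[{"xyz": [0.5,-2.2,1.5],"roll": 0,"claw": 40},{"xyz": [0,0,0],"roll": 0,"claw": 25},{"xyz": [0,0,0],"roll": 0,"claw": 14},{"xyz": [0,0,0],"roll": 0,"claw": 8},{"xyz": [0,0,0],"roll": 0,"claw": 0},{"xyz": [0,0,0],"roll": 0,"claw": 0},{"xyz": [0,0,0],"roll": 0,"claw": 0},{"xyz": [0,0,0],"roll": 0,"claw": 0},{"xyz": [0,0,0],"roll": 0,"claw": 0},{"xyz": [0,0,0],"roll": 0,"claw": 0}]'

```text
t: 3.1
position: [450.2, -259.7, 43.8]
eef_rot: [[0.985, 0.174, 0.001], [0.174, -0.985, -0.0], [0.001, 0.0, -1.0]]
force: [-0.6, 0.7, 5.9]
opening: 9.5
gripper_force: 23.4
```

```bash
python3 d.py 450.4 -260.3 44 10
```

```text
t 3.1 pos [ 450.17 -259.66   43.82] yaw 10.013538136162696 q [-0.6   0.45  1.85  0.    0.84  0.79] F [-0.56  0.74  5.91] open 9.47169144754511 23.359520137310028
roll 0.00023628505062257008 shift [ 0.12  0.67 -0.18]
```

Request:
move_arm --force 60 --moves '[{"xyz": [0,0,0],"roll": 0,"claw": 0},{"xyz": [0,0,0],"roll": 0,"claw": 0},{"xyz": [0,0,-10],"roll": 0,"claw": 0},{"xyz": [0,0,-20],"roll": 0,"claw": 0},{"xyz": [0,0,-30],"roll": 0,"claw": 0},{"xyz": [0,0,-30],"roll": 0,"claw": 0},{"xyz": [0,0,-10],"roll": 0,"claw": 0},{"xyz": [0,0,0],"roll": 0.15,"claw": 0},{"xyz": [0,0,0],"roll": 0.147,"claw": 0},{"xyz": [0,0,0],"roll": 0,"claw": 0}]'

```text
t: 4.1
position: [449.5, -259.3, 143.0]
eef_rot: [[0.992, -0.122, -0.001], [-0.122, -0.992, 0.001], [-0.001, -0.0, -1.0]]
force: [-0.5, -0.7, -0.4]
opening: 9.1
gripper_force: 59.0
```

```bash
python3 d.py 621.2 -218.4 140 -7
```

```text
t 4.1 pos [ 449.45 -259.31  143.  ] yaw -7.025311192590936 q [-0.6   0.32  1.74 -0.    1.08  1.09] F [-0.48 -0.71 -0.38] open 9.090613296023472 59.020317792892456
roll -0.00044176364831843585 shift [165.48 -61.54   3.  ]
```

Request:
move_arm --moves '[{"xyz": [20,-7.5,0],"roll": 0,"claw": 0},{"xyz": [30,-11.2,0],"roll": 0,"claw": 0},{"xyz": [30,-11.2,0],"roll": 0,"claw": 0},{"xyz": [30,-11.2,0],"roll": 0,"claw": 0},{"xyz": [30,-11.2,0],"roll": 0,"claw": 0},{"xyz": [15,-5.6,0],"roll": 0,"claw": 0},{"xyz": [10.4,-3.6,3],"roll": 0,"claw": 0},{"xyz": [0,0,5],"roll": 0,"claw": 0},{"xyz": [0,0,0],"roll": 0,"claw": 0},{"xyz": [0,0,0],"roll": 0,"claw": 0}]'

```text
t: 5.1
position: [620.0, -218.8, 134.7]
eef_rot: [[0.993, -0.122, -0.002], [-0.122, -0.993, 0.001], [-0.002, -0.0, -1.0]]
force: [0.6, -0.3, 0.0]
opening: 8.8
gripper_force: 59.0
```

```bash
cat > look.py <<'E'
import sys
from h import *
# look.py name camera x y z half : crop round a world point, with a pixel scale
f,n,x,y,z,s=sys.argv[1],sys.argv[2],*map(float,sys.argv[3:7]);s=int(s)
i=r.camera_info(n);p,d=snap(n,f);c=i['extrinsics']@[x,y,z,1]
u=int(i['cx']-i['fx']*c[0]/c[2]);v=int(i['cy']+i['fy']*c[1]/c[2])
c=cv2.resize(cv2.cvtColor(p,cv2.COLOR_RGB2BGR)[max(v-s,0):v+s,max(u-s,0):u+s],(590,590),interpolation=cv2.INTER_CUBIC)
for k in range(0,2*s,10): cv2.putText(c,str(u-s+k),(k*590//(2*s),10),0,.35,(0,255,0),1);cv2.putText(c,str(v-s+k),(0,k*590//(2*s)+4),0,.35,(0,255,0),1)
cv2.imwrite(f'pics/{f}_c.png',c)
E
python3 d.py 621.2 -218.4 118 -7; python3 look.py bar side 621 -219 100 45
```

```text
t 5.1 pos [ 619.95 -218.79  134.71] yaw -6.999906408421273 q [-0.4   0.5   1.45 -0.    1.2   1.29] F [ 0.57 -0.31  0.04] open 8.767637362269749 59.01543438434601
roll 1.633481200770874e-06 shift [ 1.19 -0.54 16.71]
```

View pics/bar_c.png

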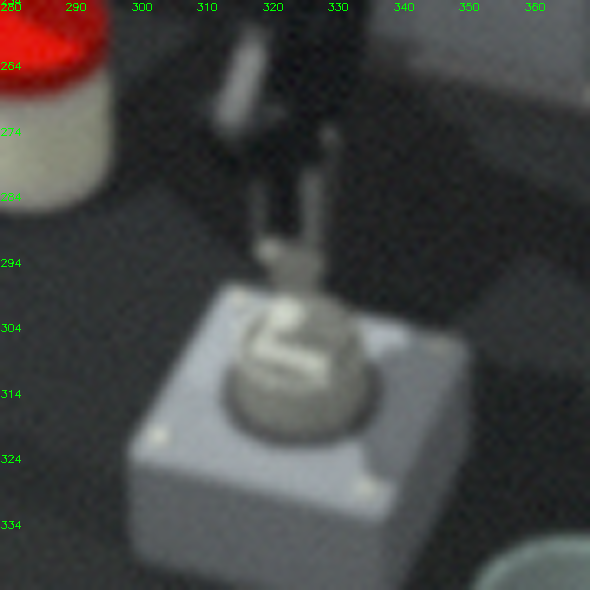

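The key is held straight above the barrel, with the blade at px (323,297). I'll lower it slowly and watch the force.

Request:
move_arm --moves '[{"xyz": [1.2,-0.5,0],"roll": 0,"claw": 0},{"xyz": [0,0,5],"roll": 0,"claw": 0},{"xyz": [0,0,5],"roll": 0,"claw": 0},{"xyz": [0,0,3],"roll": 0,"claw": 0},{"xyz": [0,0,2],"roll": 0,"claw": 0},{"xyz": [0,0,2],"roll": 0,"claw": 0},{"xyz": [0,0,2],"roll": 0,"claw": 0},{"xyz": [0,0,2],"roll": 0,"claw": 0},{"xyz": [0,0,2],"roll": 0,"claw": 0},{"xyz": [0,0,0],"roll": 0,"claw": 0}]'

```text
t: 6.15
position: [622.7, -218.3, 112.1]
eef_rot: [[0.993, -0.122, -0.0], [-0.122, -0.993, 0.0], [-0.0, -0.0, -1.0]]
force: [0.2, -0.4, -0.6]
opening: 9.2
gripper_force: 59.0
```

```bash
python3 d.py 621.2 -218.4 97 -7; python3 -c "from h import *;print(r.get_state()['moment'])"
```

```text
t 6.15 pos [ 622.69 -218.34  112.08] yaw -7.004059003524559 q [-0.4   0.52  1.47 -0.    1.15  1.29] F [ 0.21 -0.38 -0.6 ] open 9.24125055790112 59.01921987533569
roll -7.084297585362673e-05 shift [-1.47  0.25 15.08]
[-0.03072578  0.01534063  0.02102323]
```

Request:
move_arm --moves '[{"xyz": [0,0,2],"roll": 0,"claw": 0},{"xyz": [0,0,2],"roll": 0,"claw": 0},{"xyz": [0,0,2],"roll": 0,"claw": 0},{"xyz": [0,0,2],"roll": 0,"claw": 0},{"xyz": [0,0,2],"roll": 0,"claw": 0},{"xyz": [0,0,2],"roll": 0,"claw": 0},{"xyz": [0,0,1],"roll": 0,"claw": 0},{"xyz": [0,0,1],"roll": 0,"claw": 0},{"xyz": [0,0,0],"roll": 0,"claw": 0},{"xyz": [0,0,0],"roll": 0,"claw": 0}]'

```text
t: 7.15
position: [622.8, -218.4, 98.4]
eef_rot: [[0.993, -0.122, -0.0], [-0.122, -0.993, -0.0], [-0.0, 0.0, -1.0]]
force: [-0.6, 0.7, 0.3]
opening: 9.1
gripper_force: 59.0
```

```bash
python3 d.py 621.2 -218.4 97 -7; python3 -c "from h import *;print(r.get_state()['moment'])"
```

```text
t 7.15 pos [ 622.81 -218.37   98.37] yaw -6.998322535896425 q [-0.4   0.54  1.48 -0.    1.12  1.29] F [-0.57  0.73  0.29] open 9.138243735551047 59.022027254104614
roll 2.92772716914774e-05 shift [-1.6   0.23  1.37]
[-0.08309079  0.03955061 -0.03693055]
```

Request:
move_arm --moves '[{"xyz": [0,0,0.5],"roll": 0,"claw": 0},{"xyz": [0,0,0.5],"roll": 0,"claw": 0},{"xyz": [0,0,0.5],"roll": 0,"claw": 0},{"xyz": [0,0,0.5],"roll": 0,"claw": 0},{"xyz": [0,0,0.5],"roll": 0,"claw": 0},{"xyz": [0,0,0],"roll": 0,"claw": 0},{"xyz": [0,0,0],"roll": 0,"claw": 0},{"xyz": [0,0,0],"roll": 0,"claw": 0},{"xyz": [0,0,0],"roll": 0,"claw": 0},{"xyz": [0,0,0],"roll": 0,"claw": 0}]'

```text
t: 8.15
position: [623.0, -218.4, 96.9]
eef_rot: [[0.993, -0.122, 0.001], [-0.122, -0.993, -0.0], [0.001, 0.0, -1.0]]
force: [-0.1, -0.2, 4.3]
opening: 9.1
gripper_force: 60.0
```

Request:
move_arm --moves '[{"xyz": [0,0,0],"roll": 0.11,"claw": 0},{"xyz": [0,0,0],"roll": 0.11,"claw": 0},{"xyz": [0,0,0],"roll": 0.11,"claw": 0},{"xyz": [0,0,0],"roll": 0.11,"claw": 0},{"xyz": [0,0,0],"roll": 0.11,"claw": 0},{"xyz": [0,0,0],"roll": 0.11,"claw": 0},{"xyz": [0,0,0],"roll": 0.11,"claw": 0},{"xyz": [0,0,0],"roll": 0.11,"claw": 0},{"xyz": [0,0,0],"roll": 0.11,"claw": 0},{"xyz": [0,0,0],"roll": 0.11,"claw": 0}]'

```text
t: 9.15
position: [621.5, -220.5, 96.9]
eef_rot: [[0.338, -0.941, -0.002], [-0.941, -0.338, -0.004], [0.003, 0.003, -1.0]]
force: [-5.0, -5.4, 6.5]
opening: 8.8
gripper_force: 60.0
```

```bash
python3 d.py 621.2 -218.4 97 -7; python3 -c "from h import *;print(r.get_state()['moment'])"
```

```text
t 9.15 pos [ 621.53 -220.52   96.9 ] yaw -70.24857336672179 q [-0.4   0.54  1.48 -0.    1.12  2.4 ] F [-5.04 -5.41  6.52] open 8.764052387470274 60.04014730453491
roll -1.10389585243849 shift [-0.59 -2.06 -0.1 ]
[-0.88926121  1.05420327  0.06668146]
```

Request:
move_arm --moves '[{"xyz": [0.3,0.6,0],"roll": 0.04,"claw": 0},{"xyz": [0,0,0],"roll": 0.04,"claw": 0},{"xyz": [0,0,0],"roll": 0.04,"claw": 0},{"xyz": [0,0,0],"roll": 0.03,"claw": 0},{"xyz": [0,0,0],"roll": 0,"claw": 0},{"xyz": [0,0,0],"roll": 0,"claw": 0},{"xyz": [0,0,0],"roll": 0,"claw": 0},{"xyz": [0,0,0],"roll": 0,"claw": 0},{"xyz": [0,0,0],"roll": 0,"claw": 0},{"xyz": [0,0,0],"roll": 0,"claw": 0}]'

```text
t: 10.15
position: [621.3, -220.7, 96.9]
eef_rot: [[0.198, -0.98, -0.002], [-0.98, -0.198, -0.003], [0.003, 0.002, -1.0]]
force: [-4.9, -5.7, 6.4]
opening: 9.3
gripper_force: 60.0
```

```bash
python3 d.py 621.2 -218.4 97 -7; python3 -c "from h import *;print(r.get_state()['moment'])"
```

```text
t 10.15 pos [ 621.26 -220.74   96.93] yaw -78.60002445382956 q [-0.4   0.54  1.48 -0.    1.12  2.54] F [-4.85 -5.66  6.44] open 9.335235251063416 60.04853367805481
roll -1.2496561712277807 shift [-0.35 -2.32 -0.07]
[-0.80493997  0.80039624  0.0250627 ]
```

Request:
move_arm --moves '[{"xyz": [0,0,0],"roll": 0.03,"claw": 0},{"xyz": [0,0,0],"roll": 0.03,"claw": 0},{"xyz": [0,0,0],"roll": 0.03,"claw": 0},{"xyz": [0,0,0],"roll": 0,"claw": 0},{"xyz": [0,0,0],"roll": 0,"claw": 0},{"xyz": [0,0,0],"roll": 0,"claw": 0},{"xyz": [0,0,0],"roll": 0,"claw": 0},{"xyz": [0,0,0],"roll": 0,"claw": 0},{"xyz": [0,0,0],"roll": 0,"claw": 0},{"xyz": [0,0,0],"roll": 0,"claw": 0}]'

```text
t: 11.15
position: [621.1, -220.8, 96.9]
eef_rot: [[0.109, -0.994, -0.002], [-0.994, -0.109, -0.003], [0.003, 0.002, -1.0]]
force: [-5.2, -4.8, 5.7]
opening: 9.2
gripper_force: 60.1
```

```bash
python3 d.py 621.2 -218.4 97 -7; python3 -c "from h import *;print(r.get_state()['moment'])"
```

```text
t 11.15 pos [ 621.08 -220.76   96.92] yaw -83.75584758809379 q [-0.4   0.54  1.48 -0.    1.12  2.63] F [-5.16 -4.84  5.7 ] open 9.177115283027618 60.055317878723145
roll -1.3396422605711849 shift [-0.17 -2.36 -0.08]
[-0.74455831  0.93046314  0.07932338]
```

Request:
move_arm --moves '[{"xyz": [0,0,0],"roll": 0,"claw": 20},{"xyz": [0,0,0],"roll": 0,"claw": 30},{"xyz": [0,0,0],"roll": 0,"claw": 40},{"xyz": [0,0,0],"roll": 0,"claw": 50},{"xyz": [0,0,-10],"roll": 0,"claw": 50},{"xyz": [0,0,-30],"roll": 0,"claw": 50},{"xyz": [0,0,-40],"roll": 0,"claw": 50},{"xyz": [0,-40,-20],"roll": -0.1,"claw": 50},{"xyz": [-20,-40,0],"roll": -0.1,"claw": 50},{"xyz": [-40,-10,0],"roll": -0.1,"claw": 50}]'

```text
t: 12.15
position: [700.3, -147.0, 197.7]
eef_rot: [[0.399, -0.917, 0.008], [-0.917, -0.399, -0.002], [0.005, -0.007, -1.0]]
force: [-1.3, 0.8, 0.2]
opening: 50.4
gripper_force: 0.0
```

```bash
python3 d.py 621.2 -218.4 97 -7; python3 look.py bart top 621 -219 90 28; python3 - <<'E'
from h import *
W=world('top',np.load('bart_d.npy'));w=W[190:240,385:435].reshape(-1,3);k=w[(w[:,2]>104)&(w[:,2]<150)]
print(len(k),k.mean(0),np.percentile(k[:,2],[5,50,95]),cv2.minAreaRect(k[:,:2].astype('f4')))
E
```

```text
t 12.15 pos [ 700.34 -147.02  197.74] yaw -66.48173329395026 q [-0.27  0.52  1.23  0.    1.38  2.47] F [-1.27  0.77  0.22] open 50.43182541750826 0.0
roll -1.0381520907725639 shift [-69.85  80.49 100.74]
64 [ 620.33763317 -215.33712527  124.67739458] [109.36369712 126.59816894 130.57883092] ((621.2835693359375, -217.0021514892578), (10.154293060302734, 25.133012771606445), 6.723599910736084)
```

View pics/bart_c.png

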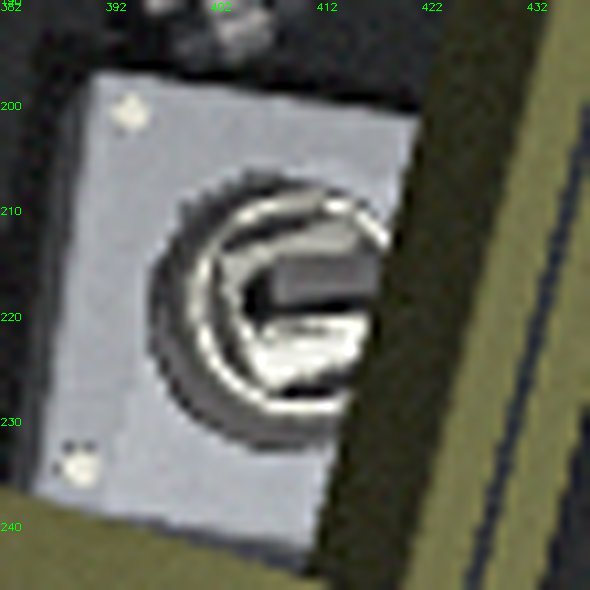

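The barrel turned with the key, but the slot sits only about 1.1 rad round, because the bow has some play in it (bow at -83.5°). Joint 6 is near its limit, so I'll regrasp half a turn round and push it on for margin.

Request:
move_arm --moves '[{"xyz": [0,0,0],"roll": -0.149,"claw": 50},{"xyz": [0,0,0],"roll": -0.149,"claw": 50},{"xyz": [0,0,0],"roll": -0.149,"claw": 50},{"xyz": [0,0,0],"roll": -0.149,"claw": 50},{"xyz": [0,0,0],"roll": -0.149,"claw": 50},{"xyz": [0,0,0],"roll": -0.149,"claw": 50},{"xyz": [0,0,0],"roll": -0.149,"claw": 50},{"xyz": [0,0,0],"roll": -0.149,"claw": 50},{"xyz": [0,0,0],"roll": -0.149,"claw": 50},{"xyz": [0,0,0],"roll": -0.149,"claw": 50}]'

```text
t: 13.2
position: [694.3, -145.4, 196.5]
eef_rot: [[0.945, 0.328, 0.0], [0.328, -0.945, 0.0], [0.0, -0.0, -1.0]]
force: [0.4, -0.1, -0.4]
opening: 50.5
gripper_force: 0.0
```

```bash
python3 d.py 621.2 -219.5 150 96.3
```

```text
t 13.2 pos [ 694.32 -145.4   196.55] yaw 19.122477173744375 q [-0.27  0.52  1.24  0.    1.38  0.97] F [ 0.41 -0.07 -0.37] open 50.48940322233249 0.0
roll -1.3470018818512408 shift [-65.63 -80.81  46.55]
```

Request:
move_arm --moves '[{"xyz": [0,0,0],"roll": -0.149,"claw": 50},{"xyz": [0,0,0],"roll": -0.149,"claw": 50},{"xyz": [0,0,0],"roll": -0.149,"claw": 50},{"xyz": [0,0,0],"roll": -0.149,"claw": 50},{"xyz": [0,0,0],"roll": -0.149,"claw": 50},{"xyz": [0,0,0],"roll": -0.149,"claw": 50},{"xyz": [0,0,0],"roll": -0.149,"claw": 50},{"xyz": [0,0,0],"roll": -0.149,"claw": 50},{"xyz": [0,0,0],"roll": -0.149,"claw": 50},{"xyz": [-32,-40,16],"roll": -0.006,"claw": 50}]'

```text
t: 14.2
position: [665.6, -176.1, 183.7]
eef_rot: [[-0.112, 0.994, 0.009], [0.994, 0.112, -0.0], [-0.001, 0.009, -1.0]]
force: [0.3, -1.5, -0.6]
opening: 49.8
gripper_force: 0.0
```

Request:
move_arm --moves '[{"xyz": [-33,-40.5,16],"roll": 0,"claw": 45},{"xyz": [0,0,0],"roll": 0,"claw": 45},{"xyz": [0,0,0],"roll": 0,"claw": 45},{"xyz": [0,0,0],"roll": 0,"claw": 45},{"xyz": [0,0,0],"roll": 0,"claw": 45},{"xyz": [0,0,0],"roll": 0,"claw": 45},{"xyz": [0,0,0],"roll": 0,"claw": 45},{"xyz": [0,0,0],"roll": 0,"claw": 45},{"xyz": [0,0,0],"roll": 0,"claw": 45},{"xyz": [0,0,0],"roll": 0,"claw": 45}]'

```text
t: 15.2
position: [626.7, -212.6, 166.3]
eef_rot: [[-0.104, 0.995, -0.0], [0.995, 0.104, 0.0], [0.0, -0.0, -1.0]]
force: [-0.2, 0.2, 0.2]
opening: 45.2
gripper_force: 0.0
```

```bash
python3 d.py 621.1 -219.8 97.5 96.3
```

```text
t 15.2 pos [ 626.69 -212.64  166.31] yaw 95.96690856742295 q [-0.39  0.48  1.4  -0.    1.27 -0.5 ] F [-0.19  0.23  0.2 ] open 45.195102281256425 0.0
roll -0.005813542208654212 shift [-6.51 -6.34 68.81]
```

Request:
move_arm --force 60 --moves '[{"xyz": [-6.5,-6.3,0],"roll": 0,"claw": 45},{"xyz": [0,0,20],"roll": 0,"claw": 45},{"xyz": [0,0,20],"roll": 0,"claw": 45},{"xyz": [0,0,15],"roll": 0,"claw": 45},{"xyz": [0,0,10],"roll": 0,"claw": 45},{"xyz": [0,0,3],"roll": 0,"claw": 30},{"xyz": [0,0,0],"roll": 0,"claw": 20},{"xyz": [0,0,0],"roll": 0,"claw": 10},{"xyz": [0,0,0],"roll": 0,"claw": 0},{"xyz": [0,0,0],"roll": 0,"claw": 0}]'

```text
t: 16.2
position: [621.0, -220.1, 99.1]
eef_rot: [[-0.104, 0.995, 0.0], [0.995, 0.104, -0.001], [-0.001, 0.0, -1.0]]
force: [-2.4, -1.1, 1.2]
opening: 8.8
gripper_force: 59.1
```

Request:
move_arm --moves '[{"xyz": [0,0,0],"roll": 0,"claw": 0},{"xyz": [0,0,0],"roll": 0.04,"claw": 0},{"xyz": [0,0,0],"roll": 0.04,"claw": 0},{"xyz": [0,0,0],"roll": 0.04,"claw": 0},{"xyz": [0,0,0],"roll": 0.03,"claw": 0},{"xyz": [0,0,0],"roll": 0,"claw": 0},{"xyz": [0,0,0],"roll": 0,"claw": 0},{"xyz": [0,0,0],"roll": 0,"claw": 0},{"xyz": [0,0,0],"roll": 0,"claw": 0},{"xyz": [0,0,0],"roll": 0,"claw": 0}]'

```text
t: 17.2
position: [620.9, -220.1, 99.1]
eef_rot: [[0.045, 0.999, -0.0], [0.999, -0.045, -0.001], [-0.001, 0.0, -1.0]]
force: [-4.0, -1.3, 5.2]
opening: 8.9
gripper_force: 59.9
```

```bash
python3 d.py 621.1 -219.8 97 96.3;python3 -c "from h import *;print(r.get_state()['moment'])"
```

```text
t 17.2 pos [ 620.85 -220.11   99.06] yaw 87.41874117252004 q [-0.4   0.53  1.48 -0.    1.12 -0.36] F [-4.01 -1.34  5.21] open 8.855189613024281 59.877431988716125
roll -0.155007208261336 shift [0.28 0.28 2.06]
[-0.14420173  0.66217098  0.18700271]
```

Request:
move_arm --moves '[{"xyz": [0,0,0.5],"roll": 0.03,"claw": 0},{"xyz": [0,0,0],"roll": 0.03,"claw": 0},{"xyz": [0,0,0],"roll": 0,"claw": 0},{"xyz": [0,0,0],"roll": 0,"claw": 0},{"xyz": [0,0,0],"roll": 0,"claw": 0},{"xyz": [0,0,0],"roll": 0,"claw": 0},{"xyz": [0,0,0],"roll": 0,"claw": 0},{"xyz": [0,0,0],"roll": 0,"claw": 0},{"xyz": [0,0,0],"roll": 0,"claw": 0},{"xyz": [0,0,0],"roll": 0,"claw": 0}]'

```text
t: 18.2
position: [620.8, -220.1, 99.0]
eef_rot: [[0.104, 0.995, 0.0], [0.995, -0.104, -0.001], [-0.001, 0.0, -1.0]]
force: [-5.3, -1.4, 7.9]
opening: 8.8
gripper_force: 61.1
```

```bash
python3 d.py 621.1 -219.8 97 96.3;python3 -c "from h import *;print(r.get_state()['moment'])"
```

```text
t 18.2 pos [ 620.82 -220.11   99.  ] yaw 84.04202605138569 q [-0.4   0.53  1.48 -0.    1.12 -0.3 ] F [-5.31 -1.36  7.91] open 8.797687338938246 61.13601565361023
roll -0.21394200502700986 shift [0.28 0.31 2.  ]
[-0.11842438  0.86729739  0.55592317]
```

Request:
move_arm --moves '[{"xyz": [0,0,0],"roll": -0.05,"claw": 0},{"xyz": [0,0,0],"roll": 0,"claw": 20},{"xyz": [0,0,0],"roll": 0,"claw": 35},{"xyz": [0,0,0],"roll": 0,"claw": 50},{"xyz": [0,0,-10],"roll": 0,"claw": 60},{"xyz": [0,0,-25],"roll": 0,"claw": 60},{"xyz": [0,0,-40],"roll": 0,"claw": 60},{"xyz": [0,0,-40],"roll": -0.149,"claw": 60},{"xyz": [0,0,-30],"roll": -0.149,"claw": 60},{"xyz": [0,0,0],"roll": -0.149,"claw": 60}]'

```text
t: 19.2
position: [624.4, -221.0, 249.9]
eef_rot: [[-0.387, 0.922, 0.011], [0.922, 0.387, -0.004], [-0.008, 0.009, -1.0]]
force: [1.1, 0.2, 0.6]
opening: 59.5
gripper_force: 0.0
```

Request:
move_arm --moves '[{"xyz": [0,0,0],"roll": -0.149,"claw": 60},{"xyz": [0,0,0],"roll": -0.149,"claw": 60},{"xyz": [0,0,0],"roll": -0.149,"claw": 60},{"xyz": [0,0,0],"roll": -0.149,"claw": 60},{"xyz": [0,0,0],"roll": -0.149,"claw": 60},{"xyz": [0,0,0],"roll": -0.149,"claw": 60},{"xyz": [0,0,0],"roll": -0.149,"claw": 60},{"xyz": [0,0,0],"roll": -0.149,"claw": 60},{"xyz": [0,0,0],"roll": -0.149,"claw": 60},{"xyz": [0,0,0],"roll": 0,"claw": 60}]'

```text
t: 20.2
position: [621.3, -219.8, 243.5]
eef_rot: [[-0.987, -0.161, 0.001], [-0.161, 0.987, -0.0], [-0.001, -0.0, -1.0]]
force: [0.6, 0.7, -0.5]
opening: 59.9
gripper_force: 0.0
```

```bash
python3 d.py 499 239.3 230 187
```

```text
t 20.2 pos [ 621.26 -219.76  243.48] yaw -170.74708808180378 q [-0.4   0.42  1.3   0.    1.42 -2.14] F [ 0.64  0.69 -0.51] open 59.89355022398351 0.0
roll 0.039320730729945165 shift [ 65.4  470.54  13.48]
```

Request:
move_arm --moves '[{"xyz": [6.5,44,0],"roll": 0.039,"claw": 60},{"xyz": [6.5,47,0],"roll": 0,"claw": 60},{"xyz": [6.5,47,0],"roll": 0,"claw": 60},{"xyz": [6.5,47,0],"roll": 0,"claw": 60},{"xyz": [6.5,47,0],"roll": 0,"claw": 60},{"xyz": [6.5,47,0],"roll": 0,"claw": 60},{"xyz": [6.5,47,0],"roll": 0,"claw": 60},{"xyz": [6.5,47,0],"roll": 0,"claw": 60},{"xyz": [6.5,47,0],"roll": 0,"claw": 60},{"xyz": [6.5,45,0],"roll": 0,"claw": 60}]'

```text
t: 21.2
position: [497.5, 235.3, 243.6]
eef_rot: [[-0.993, -0.118, 0.001], [-0.118, 0.993, 0.001], [-0.001, 0.001, -1.0]]
force: [1.6, -0.3, 0.1]
opening: 60.2
gripper_force: 0.0
```

Request:
move_arm --moves '[{"xyz": [0,5,10],"roll": 0,"claw": 60},{"xyz": [0,0,20],"roll": 0,"claw": 60},{"xyz": [0,0,20],"roll": 0,"claw": 60},{"xyz": [0,0,20],"roll": 0,"claw": 60},{"xyz": [0,0,10],"roll": 0,"claw": 60},{"xyz": [0,0,0],"roll": 0,"claw": 60},{"xyz": [0,0,0],"roll": 0,"claw": 60},{"xyz": [0,0,0],"roll": 0,"claw": 60},{"xyz": [0,0,0],"roll": 0,"claw": 60},{"xyz": [0,0,0],"roll": 0,"claw": 60}]'

```text
t: 22.2
position: [498.1, 238.4, 163.6]
eef_rot: [[-0.993, -0.122, 0.001], [-0.122, 0.993, 0.001], [-0.001, 0.0, -1.0]]
force: [0.1, 0.2, -0.4]
opening: 60.3
gripper_force: 0.0
```

```bash
python3 d.py 499 239.3 48 187; python3 look.py bart2 top 621 -219 90 28;python3 - <<'E'
from h import *
W=world('top',np.load('bart2_d.npy'));w=W[190:240,385:435].reshape(-1,3);k=w[(w[:,2]>104)&(w[:,2]<150)]
print(len(k),k.mean(0),np.percentile(k[:,2],[5,50,95]),cv2.minAreaRect(k[:,:2].astype('f4')))
E
```

```text
t 22.2 pos [498.06 238.36 163.64] yaw -173.01612526567746 q [ 0.37  0.34  1.65 -0.    1.15 -1.32] F [ 0.12  0.21 -0.45] open 60.31286032525201 0.0
roll -0.000281438978830995 shift [ -1.05   0.82 115.64]
90 [ 620.56984541 -219.31340996  123.63511319] [105.67358965 126.57280048 130.52628917] ((620.9072265625, -220.30441284179688), (9.794795036315918, 31.28350257873535), 1.4616512060165405)
```

View pics/bart2_c.png

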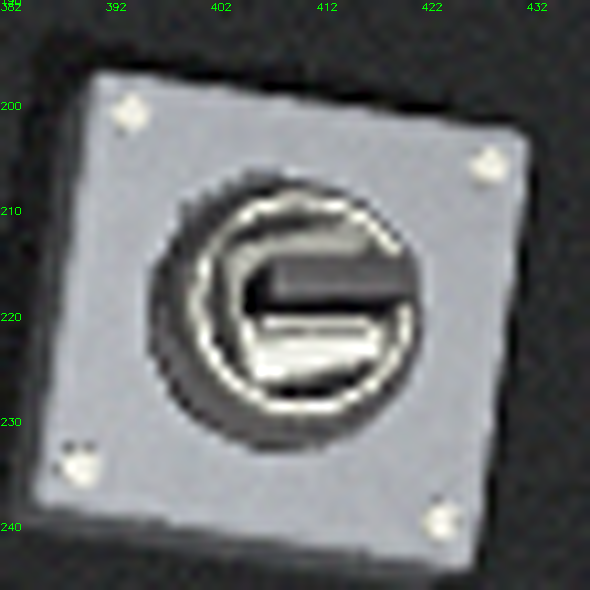

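The key is seated (bow top at 126.6 mm, 127 expected) and the barrel has turned to its stop. Next I'll take the greaser.

Request:
move_arm --force 20 --moves '[{"xyz": [-1,0.8,20],"roll": 0,"claw": 60},{"xyz": [0,0,30],"roll": 0,"claw": 60},{"xyz": [0,0,30],"roll": 0,"claw": 60},{"xyz": [0,0,20],"roll": 0,"claw": 60},{"xyz": [0,0,14],"roll": 0,"claw": 60},{"xyz": [0,0,0],"roll": 0,"claw": 40},{"xyz": [0,0,0],"roll": 0,"claw": 30},{"xyz": [0,0,0],"roll": 0,"claw": 20},{"xyz": [0,0,0],"roll": 0,"claw": 15},{"xyz": [0,0,0],"roll": 0,"claw": 15}]'

```text
t: 23.25
position: [498.7, 239.2, 49.5]
eef_rot: [[-0.993, -0.122, 0.001], [-0.122, 0.993, 0.0], [-0.001, 0.0, -1.0]]
force: [0.2, 0.4, -1.5]
opening: 25.7
gripper_force: 26.4
```

```bash
python3 d.py 499 239.3 48 187;python3 -c "from h import *;print(r.get_state()['moment'])"
```

```text
t 23.25 pos [498.71 239.24  49.46] yaw -172.9965169063387 q [ 0.37  0.47  1.77 -0.    0.89 -1.32] F [ 0.17  0.41 -1.53] open 25.66959092412647 26.358769834041595
roll 6.0791452545311264e-05 shift [-0.29  0.02  1.46]
[ 0.03787307  0.03978547 -0.00206674]
```

Request:
move_arm --moves '[{"xyz": [4,0,0],"roll": 0,"claw": 15},{"xyz": [4,0,-0.5],"roll": 0,"claw": 15},{"xyz": [4,0,-0.5],"roll": 0,"claw": 15},{"xyz": [4,0,-0.3],"roll": 0,"claw": 15},{"xyz": [4,0,-0.2],"roll": 0,"claw": 15},{"xyz": [4,0,0],"roll": 0,"claw": 15},{"xyz": [4,0,0.3],"roll": 0,"claw": 15},{"xyz": [4,0,0.6],"roll": 0,"claw": 15},{"xyz": [0,0,0],"roll": 0,"claw": 15},{"xyz": [0,0,0],"roll": 0,"claw": 15}]'

```text
t: 24.25
position: [466.6, 235.3, 49.5]
eef_rot: [[-0.993, -0.122, 0.0], [-0.122, 0.993, -0.0], [-0.0, -0.0, -1.0]]
force: [-1.0, -0.1, -2.7]
opening: 25.7
gripper_force: 26.1
```

```bash
python3 d.py 499 239.3 48 187;python3 look.py tilt side 470 236 55 40
```

```text
t 24.25 pos [466.65 235.27  49.46] yaw -172.993879326997 q [ 0.39  0.44  1.84 -0.    0.86 -1.31] F [-1.05 -0.14 -2.74] open 25.72755802804667 26.083263158798218
roll 0.0001068258963404669 shift [-32.6    0.05   1.46]
```

View pics/tilt_c.png

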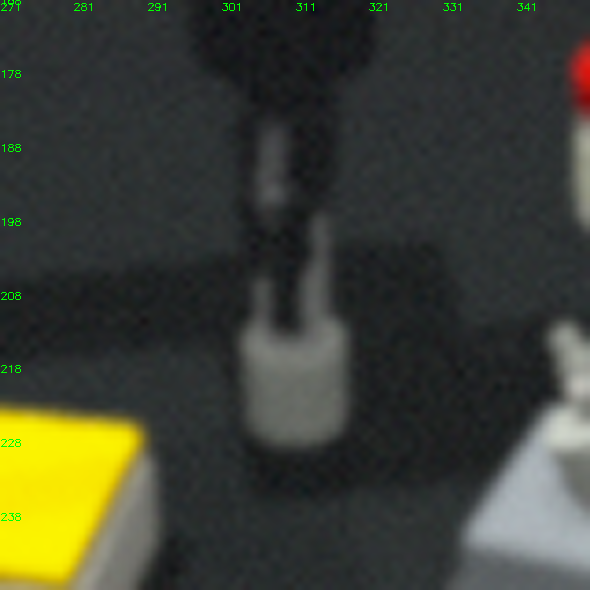

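It slid upright instead of tipping: the greaser is vertical, nose at (307,222). I'll tip it in the grip by pushing the nose against the far face of the fixed, now empty key stand.

Request:
move_arm --moves '[{"xyz": [0,0,-40],"roll": 0,"claw": 15},{"xyz": [0,0,-50],"roll": 0,"claw": 15},{"xyz": [0,0,-30],"roll": 0,"claw": 15},{"xyz": [0,-48,0],"roll": 0,"claw": 15},{"xyz": [0,-48,0],"roll": 0,"claw": 15},{"xyz": [0,-48,0],"roll": 0,"claw": 15},{"xyz": [0,-48,0],"roll": 0,"claw": 15},{"xyz": [0,-48,0],"roll": 0,"claw": 15},{"xyz": [0,-48,0],"roll": 0,"claw": 15},{"xyz": [0,-48,0],"roll": -0.066,"claw": 15}]'

```text
t: 25.3
position: [507.5, -100.2, 169.5]
eef_rot: [[-0.982, -0.188, 0.0], [-0.188, 0.982, 0.0], [-0.0, 0.0, -1.0]]
force: [1.2, -0.1, -2.6]
opening: 25.6
gripper_force: 26.2
```

```bash
python3 d.py 504.2 -250.1 67.5 190.8
```

```text
t 25.3 pos [ 507.51 -100.2   169.47] yaw -169.15239436797066 q [-0.28  0.28  1.71  0.    1.14 -2.04] F [ 1.16 -0.15 -2.63] open 25.56424485021042 26.16064488887787
roll 0.0008308750214046955 shift [  31.34 -146.63  101.97]
```

Request:
move_arm --moves '[{"xyz": [6,-40,0],"roll": 0,"claw": 15},{"xyz": [10,-45,0],"roll": 0,"claw": 15},{"xyz": [10,-40,0],"roll": 0,"claw": 15},{"xyz": [5.3,-21.6,0],"roll": 0,"claw": 15},{"xyz": [0,0,10],"roll": 0,"claw": 15},{"xyz": [0,0,30],"roll": 0,"claw": 15},{"xyz": [0,0,30],"roll": 0,"claw": 15},{"xyz": [0,0,20],"roll": 0,"claw": 15},{"xyz": [0,0,12],"roll": 0,"claw": 15},{"xyz": [0,0,0],"roll": 0,"claw": 15}]'

```text
t: 26.3
position: [503.0, -246.6, 65.5]
eef_rot: [[-0.982, -0.188, -0.004], [-0.188, 0.982, 0.002], [0.003, 0.003, -1.0]]
force: [-0.4, -0.7, -2.7]
opening: 25.6
gripper_force: 26.0
```

```bash
python3 d.py 504.2 -250.1 67.5 190.8
```

```text
t 26.3 pos [ 502.97 -246.65   65.5 ] yaw -169.18517330949334 q [-0.53  0.46  1.74  0.    0.94 -2.29] F [-0.39 -0.74 -2.7 ] open 25.62772685450657 25.991335809230804
roll 0.0002587745665152651 shift [-0.56 -3.62 -2.  ]
```

Request:
move_arm --moves '[{"xyz": [0,-3,-2],"roll": 0,"claw": 15},{"xyz": [5,0,0],"roll": 0,"claw": 15},{"xyz": [5,0,0],"roll": 0,"claw": 15},{"xyz": [5,0,0],"roll": 0,"claw": 15},{"xyz": [5,0,0],"roll": 0,"claw": 15},{"xyz": [5,0,0],"roll": 0,"claw": 15},{"xyz": [5,0,0],"roll": 0,"claw": 15},{"xyz": [5,0,0],"roll": 0,"claw": 15},{"xyz": [0,0,0],"roll": 0,"claw": 15},{"xyz": [0,0,0],"roll": 0,"claw": 15}]'

```text
t: 27.3
position: [472.9, -258.8, 71.4]
eef_rot: [[-0.982, -0.186, 0.006], [-0.186, 0.982, -0.003], [-0.005, -0.004, -1.0]]
force: [5.0, 1.1, 3.7]
opening: 25.7
gripper_force: 26.9
```

```bash
python3 d.py 504.2 -250.1 67.5 190.8;python3 -c "from h import *;print(r.get_state()['moment'])";python3 look.py tilt2 side 475 -255 60 40
```

```text
t 27.3 pos [ 472.87 -258.78   71.41] yaw -169.2587121457096 q [-0.58  0.43  1.79  0.    0.92 -2.34] F [4.95 1.11 3.73] open 25.749798720811565 26.945837438106537
roll -0.0010247202535430399 shift [-32.4    2.66   3.91]
[ 0.23311809 -1.04115969  0.00829544]
```

View pics/tilt2_c.png

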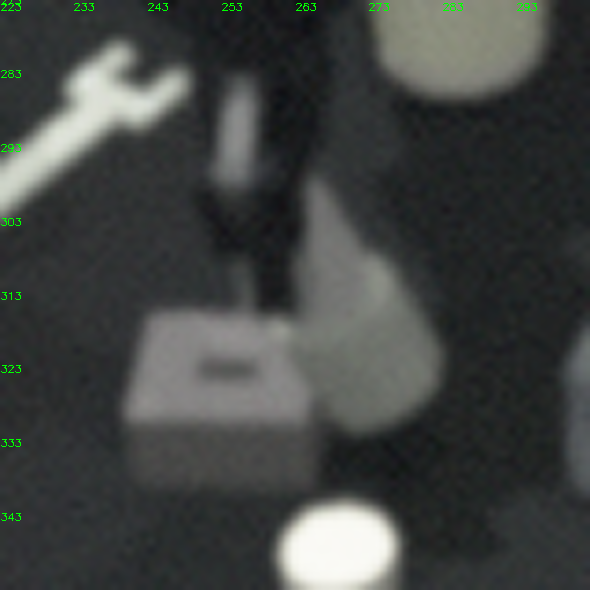

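The greaser is now tipped in the grip with its mouth away from the robot. From the edge slopes at (315,180)→(370,250)→(445,350), the tilt is about 30°. I'll clamp harder and carry it to the nipple.

Request:
move_arm --force 70 --moves '[{"xyz": [0,0,0],"roll": 0,"claw": 10},{"xyz": [0,0,0],"roll": 0,"claw": 10},{"xyz": [-1,0,-10],"roll": 0,"claw": 10},{"xyz": [0,0,-30],"roll": 0,"claw": 10},{"xyz": [0,0,-45],"roll": 0,"claw": 10},{"xyz": [0,0,-45],"roll": 0,"claw": 10},{"xyz": [0,0,-30],"roll": 0.12,"claw": 10},{"xyz": [0,0,0],"roll": 0.12,"claw": 10},{"xyz": [0,0,0],"roll": 0.116,"claw": 10},{"xyz": [0,0,0],"roll": 0,"claw": 10}]'

```text
t: 28.35
position: [469.2, -256.7, 228.6]
eef_rot: [[-0.986, 0.167, -0.005], [0.167, 0.986, 0.001], [0.005, 0.001, -1.0]]
force: [0.3, 0.1, -3.6]
opening: 25.2
gripper_force: 71.9
```

```bash
python3 d.py 560 105 230 170.3
```

```text
t 28.35 pos [ 469.17 -256.72  228.64] yaw 170.3687415848842 q [-0.58  0.26  1.59 -0.    1.3  -1.98] F [ 0.29  0.07 -3.57] open 25.175774275133378 71.93441033363342
roll 0.0011997669892680968 shift [-28.59 371.85  -1.36]
```

Request:
move_arm --moves '[{"xyz": [0,25,0],"roll": 0,"claw": 10},{"xyz": [-4,45,0],"roll": 0,"claw": 10},{"xyz": [-4,48,0],"roll": 0,"claw": 10},{"xyz": [-4,48,0],"roll": 0,"claw": 10},{"xyz": [-4,48,0],"roll": 0,"claw": 10},{"xyz": [-4,48,0],"roll": 0,"claw": 10},{"xyz": [-4,48,0],"roll": 0,"claw": 10},{"xyz": [-4.6,40,0],"roll": 0,"claw": 10},{"xyz": [0,22,0],"roll": 0,"claw": 10},{"xyz": [0,0,0],"roll": 0,"claw": 10}]'

```text
t: 29.35
position: [560.7, 107.4, 228.0]
eef_rot: [[-0.987, 0.16, -0.004], [0.16, 0.987, 0.0], [0.004, -0.0, -1.0]]
force: [0.1, -0.2, -3.2]
opening: 25.5
gripper_force: 71.8
```

```bash
python3 d.py 570 104.2 200 170.3
```

```text
t 29.35 pos [560.74 107.41 227.95] yaw 170.78113975230136 q [ 0.11  0.31  1.52  0.    1.32 -1.3 ] F [ 0.07 -0.24 -3.18] open 25.469033973707745 71.81125044822693
roll 0.008397472839888441 shift [-9.67 -1.61 27.95]
```

Request:
move_arm --moves '[{"xyz": [-5,-1,10],"roll": 0.008,"claw": 10},{"xyz": [-4.7,-0.6,10],"roll": 0,"claw": 10},{"xyz": [0,0,9],"roll": 0,"claw": 10},{"xyz": [0,0,0],"roll": 0,"claw": 10},{"xyz": [0,0,0],"roll": 0,"claw": 10},{"xyz": [0,0,0],"roll": 0,"claw": 10},{"xyz": [0,0,0],"roll": 0,"claw": 10},{"xyz": [0,0,0],"roll": 0,"claw": 10},{"xyz": [0,0,0],"roll": 0,"claw": 10},{"xyz": [0,0,0],"roll": 0,"claw": 10}]'

```text
t: 30.35
position: [571.2, 101.5, 200.7]
eef_rot: [[-0.985, 0.175, 0.0], [0.175, 0.985, 0.0], [-0.0, 0.0, -1.0]]
force: [-0.2, -0.4, -2.7]
opening: 25.1
gripper_force: 71.9
```

```bash
python3 d.py 570 104.2 198.6 170.3; cat > ov.py <<'E'
import sys
from h import *
f=sys.argv[1];th=np.radians(float(sys.argv[2]));L=float(sys.argv[3])
i=r.camera_info('side');st=r.get_state();p,d=snap('side',f);p=cv2.cvtColor(p,cv2.COLOR_RGB2BGR)
l=-st['eef_rot'][:,0]*-1; P=st['position']-19*st['eef_rot'][:,2]
l=st['eef_rot'][:,0]*(1 if st['eef_rot'][0,0]<0 else -1)
a=np.sin(th)*l+np.cos(th)*np.array([0,0,1]); rr=np.cos(th)*l-np.sin(th)*np.array([0,0,1]); m=P-L*a
B=np.array([628.5,94.2,115]);n=np.array([-.493,.084,.866]);k=np.array([-.854,.146,-.5])
E=i['extrinsics']
def px(w):
    c=E@[*w,1];return np.array([i['cx']-i['fx']*c[0]/c[2],i['cy']+i['fy']*c[1]/c[2]])
c0=px(m).astype(int);s=37;K=8;x0,y0=c0-s
z=cv2.resize(p[y0:y0+2*s,x0:x0+2*s],None,fx=K,fy=K,interpolation=cv2.INTER_CUBIC)
def ln(A,b,col): cv2.line(z,*[tuple(int(t) for t in (px(w)-[x0,y0]+.5)*K) for w in(A,b)],col,1)
for q in(-20,20): ln(m+q*rr,m+33*a+q*rr,(0,0,255))
ln(m-20*rr,m+20*rr,(0,0,255));ln(m,m+108*a,(0,255,255))
ln(B,B+34*n,(0,255,0));ln(B-26*k,B+26*k,(0,255,0))
cv2.imwrite(f'pics/{f}_c.png',z);print('mouth',m,'along n',(m-B)@n,'off',(m-B)-((m-B)@n)*n)
E
python3 ov.py hov 30 68.5
```

```text
t 30.35 pos [571.2  101.45 200.7 ] yaw 169.9380301656487 q [ 0.1   0.34  1.54 -0.    1.26 -1.29] F [-0.18 -0.42 -2.71] open 25.073362690755012 71.85161232948303
roll -0.006317565402328647 shift [1.64 2.51 2.1 ]
mouth [604.9114002   95.46774875 160.39128105] along n 51.04451998669127 off [ 1.57634855 -3.01999093  1.18672674]
```

View pics/hov_c.png

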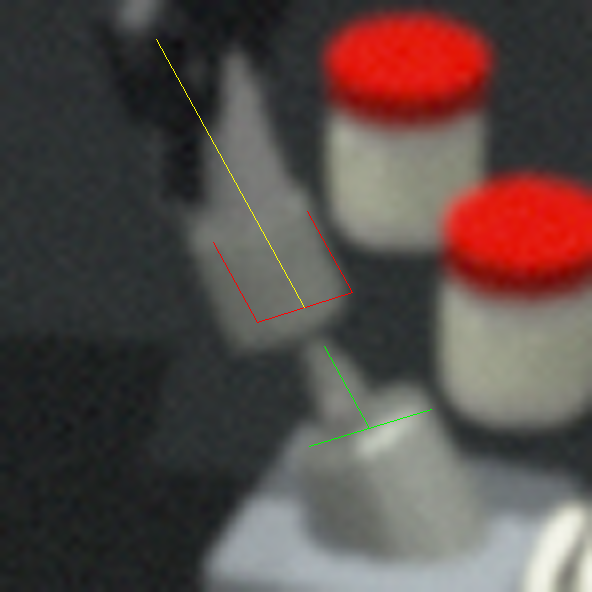

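The overlay puts the nipple where I measured it (axis from (368,428) to (323,346)). The greaser's edges slope less than the model, so the real tilt is about 24°, and its mouth sits a few mm short of the axis. I'll shift it, go over the plunger along the axis, then square it up as it seats.

Request:
move_arm --force 40 --moves '[{"xyz": [-5,2.5,0],"roll": 0,"claw": 10},{"xyz": [0,0,0],"roll": 0,"claw": 10},{"xyz": [-1,0,1.7],"roll": 0,"claw": 10},{"xyz": [-1.5,0,2.6],"roll": 0,"claw": 10},{"xyz": [-1.5,0,2.6],"roll": 0,"claw": 10},{"xyz": [-1.5,0,2.6],"roll": 0,"claw": 10},{"xyz": [-1.5,0,2.6],"roll": 0,"claw": 10},{"xyz": [-1.5,0,2.6],"roll": 0,"claw": 10},{"xyz": [0,0,0],"roll": 0,"claw": 10},{"xyz": [0,0,0],"roll": 0,"claw": 10}]'

```text
t: 31.4
position: [584.8, 101.5, 185.6]
eef_rot: [[-0.985, 0.175, -0.0], [0.175, 0.985, 0.0], [0.0, -0.0, -1.0]]
force: [-0.5, 0.7, -2.5]
opening: 25.3
gripper_force: 71.9
```

```bash
python3 d.py 594.7 100 155.3 170.3; python3 ov.py h2 25 68.5; python3 -c "from h import *;print(r.get_state()['moment'])"
```

```text
t 31.4 pos [584.81 101.46 185.63] yaw 169.92551980123696 q [ 0.1   0.37  1.53  0.    1.24 -1.29] F [-0.53  0.73 -2.47] open 25.313690453761613 71.85126900672913
roll -0.00653591245193806 shift [-10.     0.23  30.33]
mouth [613.31402085  96.394053   142.53560178] along n 31.516819313480063 off [ 0.35181277 -0.45335982  0.24203625]
[ 0.02471477  0.03303206 -0.01007034]
```

Request:
move_arm --moves '[{"xyz": [-0.8,0,1.3],"roll": 0,"claw": 10},{"xyz": [-0.8,0,1.3],"roll": 0,"claw": 10},{"xyz": [-0.8,0,1.3],"roll": 0,"claw": 10},{"xyz": [-0.8,0,1.3],"roll": 0,"claw": 10},{"xyz": [-0.8,0,1.3],"roll": 0,"claw": 10},{"xyz": [-0.8,0,1.3],"roll": 0,"claw": 10},{"xyz": [0,0,0],"roll": 0,"claw": 10},{"xyz": [0,0,0],"roll": 0,"claw": 10},{"xyz": [0,0,0],"roll": 0,"claw": 10},{"xyz": [0,0,0],"roll": 0,"claw": 10}]'

```text
t: 32.45
position: [589.0, 101.0, 177.6]
eef_rot: [[-0.985, 0.175, -0.001], [0.175, 0.985, 0.0], [0.001, 0.0, -1.0]]
force: [-2.0, 2.6, -4.9]
opening: 25.1
gripper_force: 71.7
```

```bash
python3 d.py 594.7 100 155.3 170.3; python3 ov.py h3 25 68.5; python3 -c "from h import *;print(r.get_state()['moment'])"
```

```text
t 32.45 pos [589.04 100.95 177.62] yaw 169.93397633007234 q [ 0.1   0.38  1.53  0.    1.23 -1.3 ] F [-2.04  2.61 -4.92] open 25.086673258417264 71.66665077209473
roll -0.0063883181804708115 shift [-5.74  0.01 22.32]
mouth [617.56311796  95.88561997 134.49871859] along n 22.419365218712944 off [ 0.11586501 -0.19760671  0.08354831]
[0.61653803 0.46390949 0.03821881]
```

Request:
move_arm --moves '[{"xyz": [0,1.5,0],"roll": 0,"claw": 10},{"xyz": [-0.5,0,1.5],"roll": 0,"claw": 10},{"xyz": [-0.5,0,1.5],"roll": 0,"claw": 10},{"xyz": [-0.4,0,1.5],"roll": 0,"claw": 10},{"xyz": [-0.4,0,1.5],"roll": 0,"claw": 10},{"xyz": [-0.4,0,1.5],"roll": 0,"claw": 10},{"xyz": [0,0,0],"roll": 0,"claw": 10},{"xyz": [0,0,0],"roll": 0,"claw": 10},{"xyz": [0,0,0],"roll": 0,"claw": 10},{"xyz": [0,0,0],"roll": 0,"claw": 10}]'

```text
t: 33.5
position: [592.0, 101.8, 171.2]
eef_rot: [[-0.985, 0.175, 0.001], [0.175, 0.985, 0.0], [-0.001, 0.0, -1.0]]
force: [-4.8, 0.5, 3.5]
opening: 25.1
gripper_force: 72.6
```

```bash
python3 d.py 594.7 100 155.3 170.3; python3 -c "from h import *;print(r.get_state()['moment'])"
```

```text
t 33.5 pos [592.02 101.75 171.21] yaw 169.9264810518821 q [ 0.1   0.39  1.54  0.    1.21 -1.3 ] F [-4.75  0.55  3.53] open 25.05634934594422 72.60250568389893
roll -0.006519135463243565 shift [-2.94 -1.27 15.91]
[ 0.14309764  0.9697483  -0.03059055]
```

Request:
move_arm --moves '[{"xyz": [-0.3,0,1.5],"roll": 0,"claw": 10},{"xyz": [-0.3,0,1.5],"roll": 0,"claw": 10},{"xyz": [-0.3,0,1.5],"roll": 0,"claw": 10},{"xyz": [-0.3,0,1.5],"roll": 0,"claw": 10},{"xyz": [-0.3,0,1.5],"roll": 0,"claw": 10},{"xyz": [-0.3,0,1.5],"roll": 0,"claw": 10},{"xyz": [0,0,0],"roll": 0,"claw": 10},{"xyz": [0,0,0],"roll": 0,"claw": 10},{"xyz": [0,0,0],"roll": 0,"claw": 10},{"xyz": [0,0,0],"roll": 0,"claw": 10}]'

```text
t: 34.5
position: [595.2, 101.2, 162.2]
eef_rot: [[-0.985, 0.175, 0.003], [0.175, 0.985, -0.0], [-0.003, 0.0, -1.0]]
force: [2.8, -1.8, 5.1]
opening: 25.0
gripper_force: 72.6
```

```bash
python3 d.py 594.7 100 155.3 170.3; python3 -c "from h import *;print(r.get_state()['moment'])"
```

```text
t 34.5 pos [595.17 101.23 162.25] yaw 169.92912258015403 q [ 0.1   0.4   1.54 -0.    1.19 -1.3 ] F [ 2.85 -1.75  5.11] open 24.956831821429834 72.5687563419342
roll -0.006473032097613749 shift [ 0.26 -1.3   6.95]
[-0.37966839 -0.63865022 -0.06742212]
```

Request:
move_arm --moves '[{"xyz": [0,0,1.2],"roll": 0,"claw": 10},{"xyz": [0,0,1.2],"roll": 0,"claw": 10},{"xyz": [0,0,1.2],"roll": 0,"claw": 10},{"xyz": [0,0,1.2],"roll": 0,"claw": 10},{"xyz": [0,0,1.2],"roll": 0,"claw": 10},{"xyz": [0,0,0],"roll": 0,"claw": 10},{"xyz": [0,0,0],"roll": 0,"claw": 10},{"xyz": [0,0,0],"roll": 0,"claw": 10},{"xyz": [0,0,0],"roll": 0,"claw": 10},{"xyz": [0,0,0],"roll": 0,"claw": 10}]'

```text
t: 35.5
position: [595.2, 101.4, 160.8]
eef_rot: [[-0.985, 0.175, 0.006], [0.175, 0.985, 0.0], [-0.006, 0.001, -1.0]]
force: [-6.5, -1.7, 26.9]
opening: 25.3
gripper_force: 76.1
```

```bash
python3 d.py 594.7 100 155.3 170.3; python3 -c "from h import *;print(r.get_state()['moment'])"
```

```text
t 35.5 pos [595.2  101.37 160.75] yaw 169.9328917327498 q [ 0.1   0.4   1.55 -0.    1.19 -1.3 ] F [-6.46 -1.67 26.94] open 25.282848683946742 76.08055830001831
roll -0.00640724797480755 shift [ 0.26 -1.43  5.45]
[-0.61544489  0.27933865 -0.06604542]
```

```bash
python3 ov.py h4 28 73
```

```text
mouth [628.82020258  95.37515005 115.51191675] along n 0.38417264221799124 off [0.50959969 1.14287955 0.17922325]
```

View pics/h4_c.png

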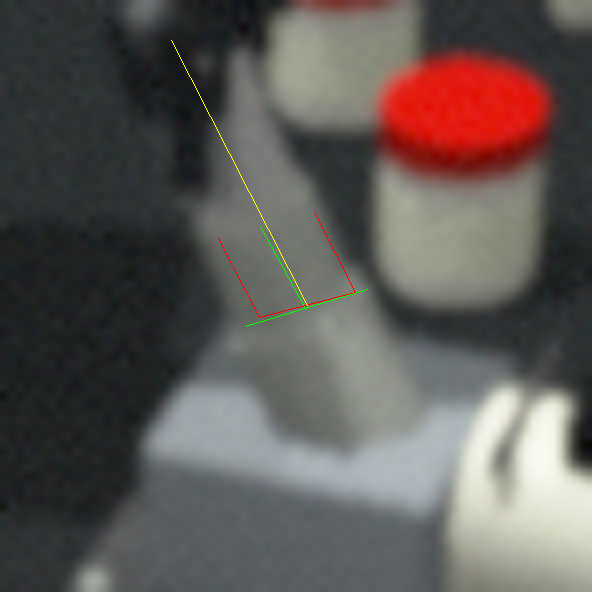

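The greaser appears seated in line on the flange: grip edge slope is about 28–30°, with the nose/flange seam around (250,350)–(358,300). I'll check the seating numerically from the side depth.

```bash
cat > rad.py <<'E'
from h import *
import sys
np.set_printoptions(precision=1,suppress=True,linewidth=200)
B=np.array([628.5,94.2,115]);n=np.array([-.493,.084,.866]);n/=np.linalg.norm(n)
E=r.camera_info('side')['extrinsics'];cx=E[0,:3]; wdir=cx-(cx@n)*n;wdir/=np.linalg.norm(wdir); k=np.cross(n,wdir)
for f in sys.argv[1:]:
    W=world('side',np.load(f+'_d.npy'))[170:330,280:440].reshape(-1,3);q=W-B;t=q@n;s=q@wdir;h=q@k
    ok=(abs(s)<40)&(abs(h)<40)
    print(f)
    for a in range(-16,72,4):
        m=ok&(t>=a)&(t<a+4)
        if m.sum()>3: print(a+2,m.sum(),'s 5-95%',np.percentile(s[m],[5,95]),'width',np.ptp(np.percentile(s[m],[5,95])),'near surf h',np.percentile(h[m],[10,50,90]))
E
python3 rad.py h4
```

```text
h4
-14 30 s 5-95% [-37.4  20.6] width 57.99638000231114 near surf h [-23.3 -16.9   3.6]
-10 27 s 5-95% [-28.3  16.9] width 45.26076562877142 near surf h [-23.6 -17.6  -5.3]
-6 23 s 5-95% [-18.1  19.7] width 37.82552674697242 near surf h [-25.7 -20.7  -6.8]
-2 36 s 5-95% [-25.4  17.2] width 42.62711499013501 near surf h [-21.8 -14.7  -3.4]
2 34 s 5-95% [-26.3  17.9] width 44.19768929754909 near surf h [-20.1 -14.6  -1.3]
6 19 s 5-95% [-21.1  16.2] width 37.28809868101054 near surf h [-19.3 -12.   -2.2]
10 16 s 5-95% [-17.4  14.8] width 32.15312545089844 near surf h [-18.3 -14.4  -5.7]
14 21 s 5-95% [-20.   17.3] width 37.27623952592832 near surf h [-18.4 -13.6  -8. ]
18 22 s 5-95% [-20.7  15.4] width 36.067813402336775 near surf h [-20.8 -15.6  -4.7]
22 22 s 5-95% [-19.7  15.2] width 34.944591479225906 near surf h [-22.1 -16.4  -7.9]
26 21 s 5-95% [-20.2  16.7] width 36.895230630247 near surf h [-19.3 -14.3  -6.8]
30 15 s 5-95% [-16.1  18.7] width 34.80959639560122 near surf h [-20.3 -16.1  -6. ]
34 22 s 5-95% [-16.7  18.7] width 35.38135403470754 near surf h [-23.7 -15.8  -6.7]
38 29 s 5-95% [-16.4  17.9] width 34.243942419189096 near surf h [-21.7 -13.7  -4.4]
42 27 s 5-95% [-16.7  18. ] width 34.70774434113339 near surf h [-19.5 -14.4  -0.3]
46 17 s 5-95% [-16.4  16.3] width 32.607477007067956 near surf h [-14.2  -7.7  -1.5]
50 16 s 5-95% [-11.4  16.3] width 27.723947780430002 near surf h [-18.4 -12.6  -7.2]
54 16 s 5-95% [-9.2 17.7] width 26.911904657076178 near surf h [-18.  -13.2   0.6]
58 20 s 5-95% [-16.4  16.3] width 32.68933245181411 near surf h [-19.3 -14.8  -0.4]
62 17 s 5-95% [-14.   14.9] width 28.874025728046117 near surf h [-25.2 -17.5 -11.9]
66 21 s 5-95% [-18.7  19. ] width 37.71934401114774 near surf h [-24.7 -17.2   2.9]
70 23 s 5-95% [-18.3  18.8] width 37.07533014390854 near surf h [-26.4 -19.   -8.7]
```

Request:
move_arm --force 120 --moves '[{"xyz": [0,0,0],"roll": 0,"claw": 5},{"xyz": [0,0,0],"roll": 0,"claw": 5},{"xyz": [0,0,0],"roll": 0,"claw": 5},{"xyz": [-0.5,0,0.9],"roll": 0,"claw": 5},{"xyz": [-0.5,0,0.9],"roll": 0,"claw": 5},{"xyz": [-0.5,0,0.9],"roll": 0,"claw": 5},{"xyz": [-0.5,0,0.9],"roll": 0,"claw": 5},{"xyz": [0,0,0],"roll": 0,"claw": 5},{"xyz": [0,0,0],"roll": 0,"claw": 5},{"xyz": [0,0,0],"roll": 0,"claw": 5}]'

```text
t: 36.55
position: [595.2, 101.4, 160.6]
eef_rot: [[-0.985, 0.175, 0.005], [0.175, 0.985, 0.001], [-0.005, 0.002, -1.0]]
force: [-17.0, -1.4, 47.7]
opening: 24.5
gripper_force: 118.3
```

```bash
python3 d.py 594.7 100 155.3 170.3; python3 -c "
from h import *
snap('side','h5')
print(r.get_state()['moment'])"; python3 - <<'E'
# finer check: upward-facing rings, averaged over pictures
import sys
sys.path.insert(0,'.')
from h import *
B=np.array([628.5,94.2,115]);n=np.array([-.493,.084,.866]);n/=np.linalg.norm(n)
for k in range(6): np.save(f'a{k}.npy',r.camera('side')[1])
D=np.median([np.load(f'a{k}.npy') for k in range(6)],0);W=world('side',D)[170:330,280:440].reshape(-1,3)
q=W-B;t=q@n;rad=np.linalg.norm(q-np.outer(t,n),axis=1)
for a,b in((13.5,20.5),(21.5,26)):
    m=(rad>a)&(rad<b)&(q[:,1]<0);print(a,b,np.histogram(t[m],np.arange(-12,66,3))[0])
E
```

```text
t 36.55 pos [595.21 101.38 160.59] yaw 169.93920551454963 q [ 0.1   0.4   1.55  0.    1.19 -1.3 ] F [-17.04  -1.45  47.65] open 24.52744433707371 118.3059811592102
roll -0.00629705169414798 shift [ 0.27 -1.45  5.29]
[-0.65516251  1.59271244 -0.17407847]
13.5 20.5 [ 6  3  2 10 15  7 12  9 11 13  8  9 11 11  5  7  4 12 13  7  6  8 11  6
  9]
21.5 26 [5 6 9 8 6 3 3 2 3 3 3 2 1 2 0 6 4 3 0 0 0 0 0 1 4]
```

```bash
cat > pr.py <<'E'
from h import *
np.set_printoptions(precision=0,suppress=True,linewidth=200)
i=r.camera_info('side');E=i['extrinsics']
B=np.array([628.5,94.2,115]);n=np.array([-.493,.084,.866]);n/=np.linalg.norm(n)
e=np.array([.168,.986,0]);e-=e@n*n;e/=np.linalg.norm(e);k=np.cross(e,n)
m0=np.array([628.82,95.375,115.51]);P=lambda w:np.array([i['cx']-i['fx']*(E@[*w,1])[0]/(E@[*w,1])[2],i['cy']+i['fy']*(E@[*w,1])[1]/(E@[*w,1])[2]])
o=P(m0).astype(int)-37
def circ(t,R): 
    c=np.array([(P(B+t*n+R*(np.cos(f)*e+np.sin(f)*k))-o+.5)*8 for f in np.linspace(0,2*np.pi,73)])
    return 'left',c[c[:,0].argmin()],'right',c[c[:,0].argmax()],'top',c[c[:,1].argmin()],'bottom',c[c[:,1].argmax()]
print('flange face',circ(0,26))
for s in(0,5.5): print('up',s,'mouth',circ(s,20.5),'\n   shoulder',circ(40+s,21.5),'\n  greaser top corners',[(P(B+(100+s)*n+13*(a*e+b*k))-o+.5)*8 for a in(-1,1) for b in(-1,1)])
# axial intensity profile on the near side of the nose, against a hover frame
p=cv2.imread('pics/h4.png',0).astype(float)
K=np.cross(e,n); v=E[2,:3]-(E[2,:3]@n)*n; v/=np.linalg.norm(v)
for t in range(-24,60,3):
    w=[cv2.getRectSubPix(p.astype('f4'),(1,1),tuple(P(B+t*n+21*(np.cos(a)*v+np.sin(a)*np.cross(n,v))).astype(float)))[0,0] for a in(-.5,-.25,0,.25,.5)]
    print(t,np.array(w))
E
python3 pr.py
```

```text
flange face ('left', array([240., 341.]), 'right', array([373., 278.]), 'top', array([355., 266.]), 'bottom', array([256., 351.]))
up 0 mouth ('left', array([254., 334.]), 'right', array([358., 284.]), 'top', array([345., 275.]), 'bottom', array([267., 342.])) 
   shoulder ('left', array([198., 240.]), 'right', array([308., 185.]), 'top', array([297., 178.]), 'bottom', array([211., 247.])) 
  greaser top corners [array([126.,  94.]), array([188.,  73.]), array([155.,  59.]), array([216.,  37.])]
up 5.5 mouth ('left', array([246., 321.]), 'right', array([351., 271.]), 'top', array([338., 262.]), 'bottom', array([259., 329.])) 
   shoulder ('left', array([190., 227.]), 'right', array([301., 171.]), 'top', array([290., 165.]), 'bottom', array([203., 234.])) 
  greaser top corners [array([119.,  81.]), array([180.,  60.]), array([148.,  45.]), array([209.,  24.])]
-24 [114. 126. 146. 153. 147.]
-21 [115. 126. 144. 152. 148.]
-18 [114. 122. 143. 152. 148.]
-15 [112. 120. 141. 152. 148.]
-12 [113. 120. 140. 151. 147.]
-9 [114. 121. 140. 147. 143.]
-6 [113. 122. 142. 143. 139.]
-3 [116. 125. 143. 141. 136.]
0 [116. 126. 138. 139. 132.]
3 [115. 121. 131. 130. 127.]
6 [111. 118. 121. 122. 121.]
9 [107. 114. 118. 117. 117.]
12 [103. 111. 116. 116. 115.]
15 [106. 111. 115. 118. 116.]
18 [105. 111. 114. 118. 116.]
21 [104. 109. 113. 115. 115.]
24 [105. 110. 114. 116. 115.]
27 [105. 110. 113. 116. 115.]
30 [105. 110. 116. 118. 116.]
33 [105. 112. 114. 117. 115.]
36 [108. 112. 113. 117. 117.]
39 [110. 114. 117. 118. 118.]
42 [115. 117. 118. 120. 123.]
45 [116. 116. 117. 121. 126.]
48 [114. 114. 116. 123. 123.]
51 [110. 112. 115. 121. 123.]
54 [103. 106. 114. 120. 122.]
57 [ 90.  95. 110. 120. 120.]
```

Request:
move_arm --moves '[{"xyz": [0.5,0,-0.9],"roll": 0,"claw": 5},{"xyz": [0.5,0,-0.9],"roll": 0,"claw": 5},{"xyz": [0.5,0,-0.9],"roll": 0,"claw": 5},{"xyz": [0.5,0,-0.9],"roll": 0,"claw": 5},{"xyz": [0.5,0,-0.9],"roll": 0,"claw": 5},{"xyz": [0.5,0,-0.9],"roll": 0,"claw": 5},{"xyz": [0.5,0,-0.9],"roll": 0,"claw": 5},{"xyz": [0,0,0],"roll": 0,"claw": 5},{"xyz": [0,0,0],"roll": 0,"claw": 5},{"xyz": [0,0,0],"roll": 0,"claw": 5}]'

```text
t: 37.9
position: [594.6, 101.6, 160.8]
eef_rot: [[-0.985, 0.175, 0.006], [0.175, 0.985, 0.0], [-0.006, 0.001, -1.0]]
force: [1.7, -1.9, 11.8]
opening: 24.7
gripper_force: 117.0
```

Request:
move_arm --moves '[{"xyz": [0.5,0,-0.9],"roll": 0,"claw": 5},{"xyz": [0.5,0,-0.9],"roll": 0,"claw": 5},{"xyz": [0,0,0],"roll": 0,"claw": 5},{"xyz": [0,0,0],"roll": 0,"claw": 5},{"xyz": [0,0,0],"roll": 0,"claw": 5},{"xyz": [0,0,0],"roll": 0,"claw": 5},{"xyz": [0,0,0],"roll": 0,"claw": 5},{"xyz": [0,0,0],"roll": 0,"claw": 5},{"xyz": [0,0,0],"roll": 0,"claw": 5},{"xyz": [0,0,0],"roll": 0,"claw": 5}]'

```text
t: 38.9
position: [593.0, 101.8, 161.1]
eef_rot: [[-0.985, 0.175, 0.004], [0.175, 0.985, 0.0], [-0.004, 0.001, -1.0]]
force: [3.4, -1.6, 6.9]
opening: 24.6
gripper_force: 117.3
```

```bash
python3 - <<'E'
from h import *
i=r.camera_info('side');E=i['extrinsics'];st=r.get_state();print(st['t'],st['position'],st['force'],st['moment'])
snap('side','h6')
P=lambda w:np.array([i['cx']-i['fx']*(E@[*w,1])[0]/(E@[*w,1])[2],i['cy']+i['fy']*(E@[*w,1])[1]/(E@[*w,1])[2]])
T={'hov':[571.2,101.45,200.7],'h2':[584.81,101.46,185.63],'h3':[589.04,100.95,177.62],'h4':[595.2,101.37,160.75],'h5':[595.21,101.38,160.59],'h6':st['position']}
g={k:cv2.imread(f'pics/{k}.png',0) for k in T}
off=np.array([33,-6,-45.])   # about the nose centre from the TCP
for ref in('hov','h2','h3'):
    c=P(np.array(T[ref])+off).astype(int);w=11
    for what,cc in(('nose',c),('finger',P(np.array(T[ref])+[0,-15,12]).astype(int))):
        tm=g[ref][cc[1]-w:cc[1]+w,cc[0]-w:cc[0]+w]
        for k in T:
            R=cv2.matchTemplate(g[k],tm,cv2.TM_CCOEFF_NORMED);x0=cc-w+P(np.array(T[k]))-P(np.array(T[ref]));a,b=x0.astype(int)
            Z=R[b-8:b+9,a-8:a+9];j=np.unravel_index(Z.argmax(),Z.shape)
            print(ref,what,k,'slip px',np.round([a-8+j[1]-x0[0],b-8+j[0]-x0[1]],1),round(float(Z.max()),2))
E
```

```text
38.9 [592.96843885 101.78986743 161.11725833] [ 3.39803657 -1.57399796  6.94230498] [-0.34220847 -0.77065165  0.03624027]
hov nose hov slip px [0. 0.] 1.0
hov nose h2 slip px [-1.9 -3.3] 0.75
hov nose h3 slip px [-1.4 -6. ] 0.64
hov nose h4 slip px [-1.6 -6.5] 0.44
hov nose h5 slip px [-1.6 -6.5] 0.43
hov nose h6 slip px [-1.8 -7.2] 0.43
hov finger hov slip px [0. 0.] 1.0
hov finger h2 slip px [ 0.1 -0.3] 0.99
hov finger h3 slip px [-0.4 -0. ] 0.98
hov finger h4 slip px [0.4 1.5] 0.93
hov finger h5 slip px [0.4 1.5] 0.93
hov finger h6 slip px [0.2 0.8] 0.96
h2 nose hov slip px [3.9 4.3] 0.84
h2 nose h2 slip px [0. 0.] 1.0
h2 nose h3 slip px [-0.5 -1.8] 0.95
h2 nose h4 slip px [-1.7 -5.2] 0.79
h2 nose h5 slip px [-1.7 -5.2] 0.79
h2 nose h6 slip px [-1.9 -5.9] 0.82
h2 finger hov slip px [-0.1  0.3] 0.99
h2 finger h2 slip px [0. 0.] 1.0
h2 finger h3 slip px [-0.5  0.2] 0.98
h2 finger h4 slip px [0.3 0.8] 0.94
h2 finger h5 slip px [0.3 0.8] 0.94
h2 finger h6 slip px [0.1 0.1] 0.96
h3 nose hov slip px [4.4 7. ] 0.81
h3 nose h2 slip px [0.5 1.8] 0.94
h3 nose h3 slip px [-0.  0.] 1.0
h3 nose h4 slip px [-1.2 -4.4] 0.91
h3 nose h5 slip px [-1.2 -4.5] 0.91
h3 nose h6 slip px [-1.5 -4.1] 0.93
h3 finger hov slip px [-0.6  0. ] 0.96
h3 finger h2 slip px [ 0.5 -0.2] 0.97
h3 finger h3 slip px [-0.  0.] 1.0
h3 finger h4 slip px [-0.2  0.6] 0.97
h3 finger h5 slip px [-0.2  0.5] 0.97
h3 finger h6 slip px [-0.5 -0.1] 0.98
```

```bash
cat > sil.py <<'E'
from h import *
import sys
i=r.camera_info('side');E=i['extrinsics']
P=lambda w:np.array([i['cx']-i['fx']*(E@[*w,1])[0]/(E@[*w,1])[2],i['cy']+i['fy']*(E@[*w,1])[1]/(E@[*w,1])[2]])
B=np.array([628.5,94.2,115]);n=np.array([-.493,.084,.866]);n/=np.linalg.norm(n)
v=E[2,:3]-(E[2,:3]@n)*n;v/=np.linalg.norm(v);w=np.cross(v,n)
if P(B+w)[0]<P(B)[0]: w=-w
for f in sys.argv[1:]:
    g=cv2.imread(f'pics/{f}.png',0).astype('f4');print(f,'rows: t; columns: offset -36..36 step 4')
    for t in range(-12,100,4):
        print('%4d'%t,*['%4d'%cv2.getRectSubPix(g,(1,1),tuple(map(float,P(B+t*n+s*w))))[0,0] for s in range(-36,37,4)])
E
python3 sil.py h6 hov
```

```text
h6 rows: t; columns: offset -36..36 step 4
 -12  136  115   98   96  103  106  109  115  126  145  155  151  144  130  112   71   66  106  139
  -8  112  101   97   98  105  109  112  121  129  153  157  149  142  129  112   76   80  125  148
  -4  101  101  101  105  110  115  117  121  128  141  143  136  137  131  115   81   82  128  150
   0   97  100  105  112  112  111  110  114  117  121  121  120  124  128  114   77   80  123  151
   4   83   93  100  107  107  106  108  110  111  116  117  116  115  114   96   67   70  116  149
   8   61   70   85   98  100  103  105  109  114  114  116  117  113  102   75   53   54   93  136
  12   47   52   67   87   97  101  104  108  113  111  114  116  113   98   64   51   50   74  119
  16   49   48   59   82   96  101  104  109  115  112  115  116  114  103   70   51   48   55   94
  20   47   48   56   78   96  100  103  109  114  113  114  116  114  102   72   50   49   50   71
  24   44   46   54   77   94  100  102  107  112  111  115  115  113  103   72   50   47   47   55
  28   38   45   51   71   91  100  105  108  113  112  1
[... 3886 characters left out ...]

  72   48   48   56   82   97  102  105  111  115  115  114  113  113  101   73   98  138  153  159
  76   46   44   57   81   97  101  109  110  114  117  118  117  116  105   77   90  136  153  160
  80   48   45   54   77   96  103  111  113  120  121  122  121  122  114   82   72  118  152  160
  84   47   47   51   71   98  107  115  116  118  123  124  122  125  119   85   60   97  143  157
  88   46   46   50   74  103  114  115  114  115  118  122  123  122  109   77   54   75  124  150
  92   49   49   50   67   98  110  109  109  116  116  120  120  117  101   65   50   59  100  143
  96   44   46   45   57   79   91   94  102  108  115  120  121  120   99   63   50   50   73  127
```

The silhouette shows the greaser still cocked about 8°, more upright than the nipple, so its far edge meets the flange first. The 120 N grip is too stiff to let it square up, so I'll ease off, regrip lightly and press it down so it can rotate home.

Request:
move_arm --force 20 --moves '[{"xyz": [0,0,0],"roll": 0,"claw": 27},{"xyz": [0,0,0],"roll": 0,"claw": 28},{"xyz": [0,0,0],"roll": 0,"claw": 28},{"xyz": [0,0,0],"roll": 0,"claw": 22},{"xyz": [0,0,0],"roll": 0,"claw": 20},{"xyz": [0,0,0],"roll": 0,"claw": 20},{"xyz": [0,0,1],"roll": 0,"claw": 20},{"xyz": [0,0,1],"roll": 0,"claw": 20},{"xyz": [0,0,1],"roll": 0,"claw": 20},{"xyz": [0,0,0],"roll": 0,"claw": 20}]'

```text
t: 39.95
position: [590.9, 102.0, 157.3]
eef_rot: [[-0.985, 0.175, -0.001], [0.175, 0.985, 0.0], [0.001, 0.0, -1.0]]
force: [-5.3, 1.7, 4.3]
opening: 25.5
gripper_force: 23.9
```

```bash
python3 d.py 592.4 100.3 154.9 170.3; python3 -c "
from h import *
snap('side','h7')";python3 sil.py h7 | awk 'NR<20'
```

```text
t 39.95 pos [590.85 102.04 157.26] yaw 169.92793337877325 q [ 0.1   0.4   1.55  0.    1.18 -1.29] F [-5.35  1.67  4.33] open 25.52728352219734 23.85242611169815
roll -0.006493787577177664 shift [-1.82 -1.46  2.36]
h7 rows: t; columns: offset -36..36 step 4
 -12  133  109   97   98  101  107  109  115  133  148  154  152  145  129  106   71   66  106  138
  -8  110  100   96   99  101  112  113  122  144  161  164  160  150  130  110   76   77  124  148
  -4   99   97  100  105  109  112  114  120  133  146  147  147  145  133  117   80   82  127  152
   0   95  100  104  109  110  109  108  112  119  121  123  124  127  124  115   78   80  124  154
   4   83   92  100  105  104  102  102  109  113  117  116  118  116  114   95   66   69  111  147
   8   60   72   84   94  100  101  100  107  114  115  118  120  116  105   77   55   54   94  137
  12   48   53   63   83   96  101  103  107  113  115  116  118  116  103   71   52   51   72  117
  16   50   48   55   75   93  101  101  107  114  115  114  117  117  106   74   49   47   54   92
  20   45   48   56   72   93  100  101  10
[... 256 characters left out ...]

  32   27   37   45   66   89  101  105  109  116  117  120  120  120  113   88   59   46   47   48
  36   32   33   39   61   89  102  109  116  117  117  121  121  122  120   94   57   46   47   48
  40   34   32   38   58   90  109  114  116  117  117  120  123  127  126   98   61   49   47   45
  44   32   33   34   54   91  110  112  113  112  114  122  122  124  115   85   57   48   44   46
  48   33   32   34   53   82  100  102  104  109  113  121  122  120  106   69   51   49   49   53
  52   32   39   43   56   69   79   89   96  105  113  117  122  122  104   70   46   49   63   84
  56   39   44   50   59   53   52   72   92   97  111  118  122  122  107   72   47   64   97  116
```

Request:
move_arm --moves '[{"xyz": [-0.3,-0.2,1],"roll": 0,"claw": 20},{"xyz": [-0.3,-0.2,1],"roll": 0,"claw": 20},{"xyz": [-0.3,-0.2,1],"roll": 0,"claw": 20},{"xyz": [-0.3,-0.2,1],"roll": 0,"claw": 20},{"xyz": [-0.3,-0.2,1],"roll": 0,"claw": 20},{"xyz": [0,0,0],"roll": 0,"claw": 20},{"xyz": [0,0,0],"roll": 0,"claw": 20},{"xyz": [0,0,0],"roll": 0,"claw": 20},{"xyz": [0,0,0],"roll": 0,"claw": 20},{"xyz": [0,0,0],"roll": 0,"claw": 20}]'

```text
t: 41.0
position: [590.7, 102.0, 155.9]
eef_rot: [[-0.985, 0.175, -0.001], [0.175, 0.985, 0.002], [0.001, 0.002, -1.0]]
force: [-15.6, 4.4, 26.1]
opening: 25.8
gripper_force: 26.7
```

```bash
python3 d.py 592.4 100.3 154.9 170.3; python3 -c "
from h import *
snap('side','h8')";python3 sil.py h8 | awk 'NR<20'
```

```text
t 41.0 pos [590.66 101.97 155.9 ] yaw 169.93673998288196 q [ 0.1   0.4   1.56  0.    1.18 -1.3 ] F [-15.64   4.37  26.12] open 25.76873377697445 26.689545214176178
roll -0.006340083339560959 shift [-2.   -1.35  1.  ]
h8 rows: t; columns: offset -36..36 step 4
 -12  130  108   97   94  101  105  111  117  136  150  155  153  147  130  105   71   65  107  136
  -8  108  101   96   97  105  110  112  123  146  159  164  161  149  132  111   78   79  125  149
  -4  101  102  100  105  109  115  111  118  133  144  147  149  144  131  114   78   81  129  151
   0   95   98  104  107  109  107  106  112  118  121  123  125  127  126  112   77   81  124  151
   4   84   91   99  103  103  102  104  110  114  116  119  119  118  116   98   68   70  117  148
   8   64   71   83   94   97  101  105  107  113  114  118  119  116  106   77   57   56   92  138
  12   47   53   64   82   96  102  103  107  113  113  118  119  117  106   73   49   50   71  123
  16   47   47   56   76   96  100  102  106  111  111  115  115  116  105   74   53   46   54   94
  20   45   47   51   73   92  100  102 
[... 259 characters left out ...]

  32   33   36   46   67   90  101  106  113  115  117  118  119  121  114   89   52   48   47   46
  36   29   32   39   63   88  104  111  116  119  120  121  121  125  123   98   59   49   47   47
  40   30   33   37   58   94  112  113  116  116  119  122  121  127  128   98   60   49   51   48
  44   30   33   35   56   95  110  110  114  113  117  123  125  126  119   85   55   46   48   47
  48   32   34   37   53   84   98  102  105  110  114  121  124  125  109   69   50   46   46   53
  52   36   41   48   58   70   73   86   96  103  114  120  123  123  104   68   47   45   63   81
  56   40   47   57   60   47   48   72   90   98  110  120  124  121  103   66   46   63   95  119
```

Request:
move_arm --force 60 --moves '[{"xyz": [0,0,0],"roll": 0,"claw": 10},{"xyz": [0,0,0],"roll": 0,"claw": 10},{"xyz": [0.5,0,-0.9],"roll": 0,"claw": 10},{"xyz": [0.5,0,-0.9],"roll": 0,"claw": 10},{"xyz": [0.5,0,-0.9],"roll": 0,"claw": 10},{"xyz": [0.5,0,-0.9],"roll": 0,"claw": 10},{"xyz": [0,0,0],"roll": 0,"claw": 10},{"xyz": [0,0,0],"roll": 0,"claw": 10},{"xyz": [0,0,0],"roll": 0,"claw": 10},{"xyz": [0,0,0],"roll": 0,"claw": 10}]'

```text
t: 42.05
position: [590.8, 101.9, 156.4]
eef_rot: [[-0.985, 0.175, 0.001], [0.175, 0.985, 0.002], [-0.001, 0.002, -1.0]]
force: [-4.2, 4.2, 6.3]
opening: 25.6
gripper_force: 58.5
```

Request:
move_arm --moves '[{"xyz": [0.5,0,-0.9],"roll": 0,"claw": 10},{"xyz": [0.5,0,-0.9],"roll": 0,"claw": 10},{"xyz": [0,0,0],"roll": 0,"claw": 10},{"xyz": [0,0,0],"roll": 0,"claw": 10},{"xyz": [0,0,0],"roll": 0,"claw": 10},{"xyz": [0,0,0],"roll": 0,"claw": 10},{"xyz": [0,0,0],"roll": 0,"claw": 10},{"xyz": [0,0,0],"roll": 0,"claw": 10},{"xyz": [0,0,0],"roll": 0,"claw": 10},{"xyz": [0,0,0],"roll": 0,"claw": 10}]'

```text
t: 43.05
position: [590.0, 102.0, 157.8]
eef_rot: [[-0.985, 0.175, 0.001], [0.175, 0.985, 0.002], [-0.001, 0.002, -1.0]]
force: [-3.5, 4.4, 3.1]
opening: 25.3
gripper_force: 58.7
```

Request:
move_arm --moves '[{"xyz": [0.5,0,-0.9],"roll": 0,"claw": 10},{"xyz": [0.5,0,-0.9],"roll": 0,"claw": 10},{"xyz": [0,0,0],"roll": 0,"claw": 10},{"xyz": [0,0,0],"roll": 0,"claw": 10},{"xyz": [0,0,0],"roll": 0,"claw": 10},{"xyz": [0,0,0],"roll": 0,"claw": 10},{"xyz": [0,0,0],"roll": 0,"claw": 10},{"xyz": [0,0,0],"roll": 0,"claw": 10},{"xyz": [0,0,0],"roll": 0,"claw": 10},{"xyz": [0,0,0],"roll": 0,"claw": 10}]'

```text
t: 44.05
position: [589.5, 101.9, 158.7]
eef_rot: [[-0.985, 0.175, 0.001], [0.175, 0.985, 0.001], [-0.001, 0.001, -1.0]]
force: [0.8, 5.4, -3.4]
opening: 25.2
gripper_force: 59.2
```

The back-off test fits a snapped-on greaser: about 10 N axial as it leaves the flange, about 7 N of spring, then the balls resist at about 3 mm. I'll press it home again.

Request:
move_arm --moves '[{"xyz": [-0.5,0.4,0.9],"roll": 0,"claw": 10},{"xyz": [-0.5,0.4,0.9],"roll": 0,"claw": 10},{"xyz": [-0.5,0,0.9],"roll": 0,"claw": 10},{"xyz": [-0.5,0,0.9],"roll": 0,"claw": 10},{"xyz": [-0.5,0,0.9],"roll": 0,"claw": 10},{"xyz": [-0.5,0,0.9],"roll": 0,"claw": 10},{"xyz": [-0.5,0,0.9],"roll": 0,"claw": 10},{"xyz": [-0.5,0,0.9],"roll": 0,"claw": 10},{"xyz": [0,0,0],"roll": 0,"claw": 10},{"xyz": [0,0,0],"roll": 0,"claw": 10}]'

```text
t: 45.05
position: [590.8, 101.8, 156.0]
eef_rot: [[-0.985, 0.175, -0.001], [0.175, 0.985, 0.001], [0.001, 0.001, -1.0]]
force: [-14.7, 5.1, 25.0]
opening: 25.0
gripper_force: 63.3
```

```bash
python3 d.py 592.4 100.3 154.9 170.3; python3 -c "
from h import *
print(r.get_state()['moment']);snap('side','h9')
p,d=snap('top','t9');W=world('top',d);w=W[190:240,385:435].reshape(-1,3);k=w[(w[:,2]>104)&(w[:,2]<150)]
print(len(k),k.mean(0) if len(k) else '')"; python3 sil.py h9 | awk 'NR<18'
```

```text
t 45.05 pos [590.76 101.81 156.03] yaw 169.93276660764647 q [ 0.1   0.4   1.56  0.    1.18 -1.3 ] F [-14.69   5.06  24.99] open 25.042625040300948 63.31106185913086
roll -0.006409431819837449 shift [-1.87 -1.21  1.13]
[ 0.70239103  1.74399466 -0.03533533]
88 [ 620.63650107 -219.26829874  124.14538918]
h9 rows: t; columns: offset -36..36 step 4
 -12  134  110  100   99  100  105  110  118  136  150  155  155  146  129  108   69   65  106  138
  -8  111   96   97   99  105  109  114  123  146  160  164  159  152  130  111   75   79  124  150
  -4  100   98  100  103  106  111  112  117  133  145  146  148  143  133  115   79   81  127  150
   0   95   99  103  108  108  107  104  111  117  121  123  125  127  126  113   77   78  124  151
   4   83   91  101  104  104  102  105  109  114  116  118  118  116  113   97   66   68  112  149
   8   59   71   84   94   98  101  104  110  111  115  116  119  116  105   80   54   55   92  136
  12   47   54   62   84   95  100  103  106  112  113  118  118  117  105   75   52   50   71  118
  16   48   48   53   74   94  100  103  107  111  115  116  116  116  107   76   52   50   54   93
  20   44   45   53   71   93  101  102  108  113  112  116  118  116  107   78   53   47   49   71
  24   40   45   50   69   91  101  102  110  114  116  116  117  116  107   80   56   48   47   51
  28   36   43   50   70   93  101  105  111  115  115  117  117  115  113   83   56   48   48   49
  32   34   33   44   66   90  102  108  115  115  117  119  119  116  114   88   56   47   47   47
  36   32   31   40   61   89  104  111  116  119  119  117  122  122  121   94   58   49   49   46
  40   33   30   37   57   93  116  114  116  115  120  122  122  128  124   97   61   45   47   45
  44   28   27   34   55   95  111  110  111  112  117  122  124  124  116   83   55   45   47   45
  48   33   29   35   55   82   98  103  105  109  116  122  126  122  104   67   49   45   51   51
```

Request:
move_arm --moves '[{"xyz": [0.7,0,0.4],"roll": 0,"claw": 10},{"xyz": [0.7,0,0.4],"roll": 0,"claw": 10},{"xyz": [0.7,0,0.4],"roll": 0,"claw": 10},{"xyz": [0.5,0,0.3],"roll": 0,"claw": 10},{"xyz": [0,0,0],"roll": 0,"claw": 10},{"xyz": [0,0,0],"roll": 0,"claw": 10},{"xyz": [0,0,0],"roll": 0,"claw": 10},{"xyz": [0,0,0],"roll": 0,"claw": 10},{"xyz": [0,0,0],"roll": 0,"claw": 10},{"xyz": [0,0,0],"roll": 0,"claw": 10}]'

```text
t: 46.15
position: [590.5, 101.9, 155.7]
eef_rot: [[-0.985, 0.175, 0.004], [0.175, 0.985, 0.0], [-0.004, 0.001, -1.0]]
force: [-12.2, 3.1, 27.2]
opening: 25.4
gripper_force: 63.4
```

```bash
cat > loa.py <<'E'
from h import *
np.set_printoptions(precision=2,suppress=True)
s=r.get_state();F=s['force']+[0,0,2.7];M=s['moment'];h=s['position'][2]/1000+.16-.115
n=np.array([-.493,.084,.866]);n/=np.linalg.norm(n)
print('t',s['t'],'pos',s['position'],'F',F,'axial',F@n,'perp',F@[-.854,.146,-.5],'M',M,'line at z=115: x',s['position'][0]+1e3*(-h*F[0]-M[1]+.05)/F[2],'y',s['position'][1]+1e3*(M[0]-h*F[1])/F[2],'grip',s['gripper_force'])
E
python3 loa.py; python3 -c "
from h import *
snap('side','h10')";python3 sil.py h10 | awk 'NR>6&&NR<16'
```

```text
t 46.15 pos [590.48 101.86 155.69] F [-12.19   3.06  29.95] axial 32.20121912759563 perp -4.1125005422864405 M [0.41 1.29 0.01] line at z=115: x 630.6973456589894 y 94.9253009662203 grip 63.35314393043518
   8   61   70   84   94   99  100  102  109  111  116  117  119  118  107   78   57   56   94  137
  12   51   53   65   83   97  100  102  107  113  116  119  118  116  104   74   52   50   71  120
  16   46   51   54   75   94  101  104  107  114  115  117  117  117  106   74   51   48   54   94
  20   44   49   53   73   93  101  102  109  112  114  116  117  115  107   77   52   46   52   72
  24   41   46   48   70   92  101  104  109  113  117  118  119  117  107   78   54   48   49   51
  28   36   42   49   69   94  104  105  110  116  116  120  119  120  109   81   53   48   48   50
  32   32   37   47   71   93  103  107  111  117  119  121  120  120  115   88   57   46   46   47
  36   32   33   42   65   94  104  109  116  118  117  119  121  124  123   95   59   49   48   47
  40   30   35   39   62   97  113  115  114  115  115  121  124  127  126   99   60   48   50   46
```

The contact force now acts through the nipple axis: it crosses z=115 at about (631,95), with 32 N axial. The greaser doesn't shift under side load, so it's seated flush. The key and barrel haven't moved, so I'm handing in.

```bash
python3 -c "
from plant import r
print(r.hand_in())"
```

```text
the job is handed in; nothing more can be done
None
```

I handed the job in at about 46 s; `hand_in` returned no verdict. The key is fully in the barrel, turned to its stop and released, and the greaser is snapped onto the nipple and held there with about 32 N. I judged squareness and seating from forces and low-resolution images: the force and back-off tests say home and flush, but the image estimates were less clear, suggesting 0.08–0.11 rad off-axis (limit 0.14) and the mouth up to a few mm off the flange.

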